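Knock a jammed spacer out of the flask clamp

TASK

The tapered metal spacer has jammed in the throat of the flask clamp: knock it loose with the wooden block and lay it flat in the middle of the cork mat. The block comes out of its stand only when held by its broad faces, but goes down between the clamp's guard plates only when held by its narrow faces, so stand it upright on the bare bench, let go, and take it again the other way. Push the spacer along into the open bay with the block only (keep the gripper off the spacer until it is out from under the lips), leave the block standing upright on the bare bench, and do not disturb the stone cast and the jar near the clamp.

Things in the scene. Friction and masses are not known exactly. Their poses are not given: they have to be found in the camera images.
- clamp: Flask clamp, fixed. Origin: middle of the underside of its base plate (227 x 104 mm, 8 mm thick). Its x axis is the way the spacer must be knocked, z up. Along x: well (x -115..-40 mm) where the block is let down, throat (-40..40) that holds the spacer, open bay (40..105). Block and spacer move along y = 0, the spacer sliding on the base plate, 8 mm above the bench.
- well (a point): Floor of the clamp's well, on the centre line, at clamp x = -83 mm, height 8 mm; axes as the clamp's. A block centred here stands 19 mm behind the jammed spacer. Two upright guard plates, inner faces at y = +-23 mm, 6 mm thick, run from clamp x = -110 to 0, up to 100 mm above the bench. The well is open at its -x end.
- throat (a point): Floor of the throat at clamp x = 0. Fixed jaw at y = -22 mm, sprung jaw (about 8 N, 4 degree taper) at +y, x -40..40, 39.5 mm high. Two lips, height 39.5..46 mm, over x -40..0, leave a slot 36 mm wide (y -18..18) for the block and cover the spacer's edges: it lifts out only after going 40 mm to +x. It takes about 8 to 15 N to shift; after 17 mm it slides freely.
- bay (a point): Middle of the open bay's floor, clamp x = 72 mm, height 8 mm. No side walls beyond clamp x = 40, so the spacer's front can be gripped across there once it has been pushed out. A 9 mm high stop strip at clamp x = 105 ends the bay: the spacer can go 65 mm at most.
- spacer_mid (a point): Middle (half-way up) of the aluminium spacer: a bar 80 mm long (its x), 30 mm high, 0.2 to 0.4 kg. It tapers: 44 mm wide at its -x end, 50 mm at +x (-y side straight, 23.5 mm from this point; +y side slants). It starts jammed at clamp x = 0, flat on the base plate, axes as the clamp's, wide end to the bay.
- block_mid (a point): Middle (half-way up) of the wooden knocking block: upright, 48 mm (its x) by 30 mm (its y) by 95 mm high (z), 0.11 to 0.22 kg; a dark line runs round it 23 mm below its top. The broad faces look to +-y, the narrow ones to +-x. It starts upright in the stand with its bottom 6 mm above the bench.
- stand: Wooden stand of the block, fixed. Origin: underside, middle of the base (90 x 70 x 6 mm). Two upright cheeks, 34 mm wide, cover the block's narrow faces (inner sides at the stand's x = +-26 mm, outer +-33) up to 96 mm, 5 mm under the block's top; the broad faces (+-y) are free above 16 mm. The block is drawn straight up by at least 95 mm.
- mat: Square cork mat, fixed, 120 x 120 x 6 mm. Origin: centre of its underside; the top is at height 6 mm. Mat and stand may stand in each other's place.
- cast: Bystander: stone cast of a jaw, 58 x 65 x 33 mm, loose, behind the clamp. Origin: underside. To be left alone.
- jar: Bystander: screw jar with a blue lid, 51 mm across, 60 mm high, loose, behind the clamp. Origin: underside. To be left alone.
- spacer: The same spacer as a body. Origin: on its underside, 15 mm below and 1.5 mm to the -y side of its middle.
- block: The same block as a body. Origin: centre of its underside.
Mind the look-alikes: they are no part of the job. Leave any green look-alike of the spacer alone.

How it is judged:
On the way, in this order (a step that is already met when the one before it is completed fails the run):
1. the block stands upright on the bare bench, let go (to be taken again the other way), the spacer still jammed (height (world z) of block_mid between 0.0445 and 0.0505 m and angle between block_mid's own z axis and vertical below 0.1 rad and contact force between the fingers and block below 0.1 N and x of spacer_mid in the frame of clamp below 0.01 m), for 0.2 s.
2. the spacer is out from under the lips: pushed more than 42 mm along the clamp, still down on the base plate (x of spacer_mid in the frame of clamp above 0.042 m and height (world z) of spacer_mid below 0.03 m), for 0.1 s.
At the end, for the whole second after the job is handed in: The spacer lies flat (within 0.08 rad) and at rest on the mat, its middle within 25 mm of the mat's centre; the block stands upright (within 0.1 rad) and at rest directly on the bench; both are released (horizontal distance between spacer_mid and mat below 0.025 m and angle between spacer_mid's own z axis and vertical below 0.08 rad and height (world z) of spacer_mid between 0.018 and 0.0245 m and linear speed of each of spacer, block below 0.02 m/s and height (world z) of block_mid between 0.0445 and 0.0505 m and angle between block_mid's own z axis and vertical below 0.1 rad); the robot touches nothing.
It fails at once if the gripper's fingers touch the spacer before it is out from under the lips (less than 40 mm along and still down in the clamp) (contact force between the fingers and spacer above 0.5 N and x of spacer_mid in the frame of clamp below 0.04 m and height (world z) of spacer_mid below 0.035 m and horizontal distance between spacer_mid and clamp below 0.06 m).
It fails at once if the cast or the jar is shifted by more than 20 mm (distance of any of cast, jar from where it was at the start of the episode above 0.02 m).
It also fails if it takes over 72 s, if anything falls off the work surface, if the arm or the gripper's body presses on something with over 40 N, if the wrist force passes 120 N, or if a joint passes its speed limit or range.

ROBOT

A 7-joint arm with a two-finger parallel gripper is mounted at the origin on a cart in front of the work surface, level with it; the furniture and walls round the work are solid. World frame = base frame: x ahead of the robot, y to its left, z up, the work surface at z = 0. Lengths are in m, angles in rad, forces in N, time in s.
With the tool pointing down it reaches from about 0.425 to 0.925 m from the base axis. Payload 6.8 kg.
Tool frame: the origin (TCP) lies midway between the tips of the shut fingers; the grasp point (between the pads) lies 19 mm behind it; z points along the fingers, y is the direction in which the jaws open and shut (so a half turn about z gives the same grasp; the last joint's range is limited). The gripper opens to 85 mm and grips with 20 to 120 N. Pads are 22 mm wide; open, the fingers measure 114 mm over their backs; the gripper's body (76 mm by 85 mm) begins 54 mm behind the grasp point. The pads swing forward as they close: fully open they stand 13 mm farther back than shut.
Start: joints at [-1.437, 0.477, 0.022, 1.555, -0.011, 1.109, -0.083], TCP at [0.162, 0.655, 0.231] pointing down, gripper open.
Joint ranges: [-2.96, 2.96], [-0.34, 2.1], [-1.41, 1.46], [0.24, 2.44], [-1.37, 4.51], [0.17, 1.92], [-2.96, 2.96]. Speed limits (rad/s): [2.39, 2.39, 3.14, 3.14, 3.14, 3.14, 3.14].

INTERFACE

Orientations are given as a rotation vector (axis times angle).
In Python, from bench import r, imaging gives the robot as it stands.
- The arm moves only by the tool jog_arm, never from a script. Its argument "rows" is a list of rows, each an object with "delta_rot": the turn, a rotation vector about the tool's x, y, z in degrees, a list of three; "xyz": the shift along the tool's x, y, z in cm, a list of three; "fingers": the closure, from 0 (fully open) to 1 (shut). A call has exactly 5 rows; each row is the pose to reach, as a shift and turn from the pose measured when the call began, along the tool's axes at that moment; what a row does not reach only later rows make up. A row lasts 1/12 s, in which the tool goes at most 41.7 mm and 7.16 degrees, less where a joint would pass 70% of its speed; a pose out of reach is approached as far as the arm can. A call with a gripper value outside its range is refused whole. The fingers move at their own pace and stop on an object; "grip_force" is the grip in N (left out, the last holds). Time passes only in rows, so rows that repeat a pose let the fingers close, or fill a call up. It gives the time, the measured TCP pose, the force and the opening at its end, in the units of the state.
- r.get_obs(): the state, without advancing time (a new reading comes with each control period).
- imaging.grab_frame(name): name is "side" or "top"; returns the picture (384x512x3 uint8, blue, green, red); there is no depth.
- imaging.camera_info(name): a dict with "camera_matrix" (3x3 intrinsics, pixels), "k1" (the pictures are not rectified: a ray, as slopes to the right and down, at radius r is drawn at 1 + k1 r^2 times it, then the intrinsics apply), "xyz" and "attitude" of the camera in the world. Camera axes: x right, y down, z forward; pixel columns grow to the right and rows downward; lengths in m; the calibration is good to about 2 mm. A picture is of the moment at which its call begins. camera_info takes no time and is no camera call.
- r.hand_in(): hands the job in, once; it reports no verdict.
Trained networks look in the newest picture that a camera, given by its name, has taken for a name from the list of things; names that differ only in an ending like _2 or _b are one class to them, and where a whole thing is asked for, a point or a joint stands for the part that bears it (a point fixed in the world has none). Each returns a list of dicts, best first, with "conf" (0 to 1); they miss things now and then, are a little off and sometimes report something else, mostly with a low value. They report only what shows in the picture. A call takes as long as a camera call. They do not tell look-alikes from the thing itself.
- imaging.find_in(camera, query): "position" ([column, row] in pixels, amid what is visible of it).
- imaging.cut_out(camera, query): "region" (384x512 bool, what is visible of it) and "position" ([column, row] in pixels, amid what is visible of it).
- imaging.tip_of(camera, query): "position" ([column, row] in pixels: a listed point, or the origin of a listed thing).
The state is a dict: "clock": time; "joints": joint angles; "qvel": joint speeds; "tau": joint torques, N m; "tcp_pos": TCP position; "orientation": TCP orientation; "contact_force": force on the tool from outside, world axes, zero at the start; "moment": the same for the moment, N m; "grip_width": finger opening in m.
Only numpy, scipy, OpenCV 4.12 (cv2) and the standard library are available. Lean on these libraries where they do the work, as an engineer would, in place of code of your own. Each camera call takes 0.05 s, during which the arm holds its last target.

## Working session

There is one attempt and no reset: what is moved stays moved. The work goes in short steps, Python scripts to look and compute and a tool call to move; the robot and the scene stay as the last step left them, time stands still between calls to the robot, and variables do not carry over. Pictures are saved under pics/ and viewed, and the job is handed in when it is done.

Besides the shell and the picture viewer there is one more tool, called after "Call:" by a JSON object that holds its "api" and its "payload", one argument or row to a line. jog_arm: Moves the arm, as the interface text tells. Its arguments: {"type":"object","properties":{"rows":{"type":"array","items":{"type":"object","properties":{"delta_rot":{"type":"array","items":{"type":"number"}},"xyz":{"type":"array","items":{"type":"number"}},"fingers":{"type":"number"}}}},"grip_force":{"type":"number"}},"required":["rows"]}

```bash
ls; mkdir -p pics; cat > h.py <<'E'
import numpy as np, cv2
from scipy.spatial.transform import Rotation as R
from bench import r, imaging
E
python3 - <<'E'
from h import *
for n in ("side","top"):
    f=imaging.grab_frame(n); cv2.imwrite(f"pics/{n}0.png",f)
    print(n,imaging.camera_info(n))
print(r.get_obs())
E
```

```text
pics
side {'camera_matrix': array([[468.98872283,   0.        , 249.27474347],
       [  0.        , 468.98872283, 195.91767286],
       [  0.        ,   0.        ,   1.        ]]), 'k1': -0.08537408310886788, 'xyz': array([-0.07358962, -0.83890261,  0.64019958]), 'attitude': array([-1.96772694,  0.48086702, -0.33303132])}
top {'camera_matrix': array([[454.69345645,   0.        , 254.71303418],
       [  0.        , 454.69345645, 192.0047049 ],
       [  0.        ,   0.        ,   1.        ]]), 'k1': -0.10095588520351449, 'xyz': array([0.42008643, 0.23194021, 1.09682771]), 'attitude': array([-2.21397608,  2.1869869 , -0.08779761])}
{'clock': 0.1, 'joints': array([-1.43712661,  0.47773009,  0.02233626,  1.55636931, -0.01147765,
        1.1092658 , -0.08311974]), 'qvel': array([ 0.00034946, -0.00163971,  0.00199285, -0.00213327, -0.00036346,
       -0.00021597, -0.00119853]), 'tau': array([ 4.76159767e-03, -5.97763145e+01,  1.61341891e+00, -2.81954437e+01,
        1.27798511e-02,  5.02995565e-03,  1.76347368e-05]), 'tcp_pos': array([0.161495  , 0.65484697, 0.23040726]), 'orientation': array([-3.78814569e-01, -3.11860707e+00,  2.58109390e-03]), 'contact_force': array([-0.4552207 , -0.40372624,  0.4381365 ]), 'moment': array([-0.03011891, -0.01338869, -0.01440756]), 'grip_width': 0.08509449746988505}
```

View pics/top0.png

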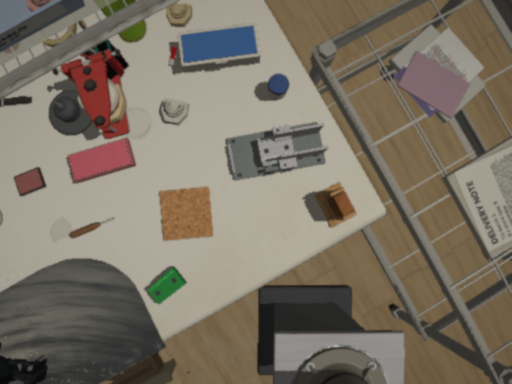

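View pics/side0.png

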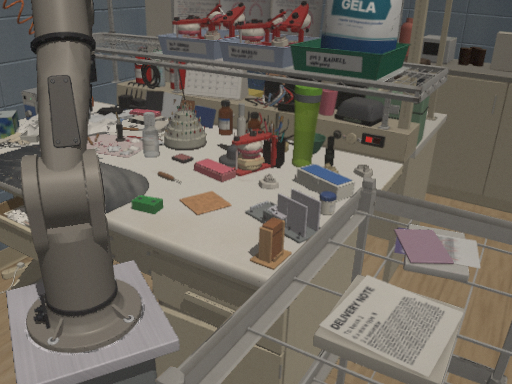

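The top picture shows the clamp at about (277,150), with its guard plates (the well) to the right and its bay to the left. The stand with the block is at (338,203), the cork mat at (187,213), the jar at (278,84), and a cast at (174,110). The green look-alike of the spacer is at (166,284).

```bash
cat >> h.py <<'E'
def cam(n):
    c=imaging.camera_info(n); return c["camera_matrix"],c["k1"],np.array(c["xyz"]),R.from_rotvec(c["attitude"]).as_matrix()
def ray(n,p):
    K,k,o,A=cam(n); p=np.array(p,float)
    d=np.array([(p[0]-K[0,2])/K[0,0],(p[1]-K[1,2])/K[1,1]]); u=d.copy()
    for _ in range(20): u=d/(1+k*(u@u))
    return o,A@np.array([u[0],u[1],1.])
def onz(n,p,z):
    o,d=ray(n,p); return o+d*(z-o[2])/d[2]
def proj(n,X):
    K,k,o,A=cam(n); c=(np.atleast_2d(X)-o)@A; u=c[:,:2]/c[:,2:]; u=u*(1+k*(u**2).sum(1,keepdims=True))
    return u*[K[0,0],K[1,1]]+[K[0,2],K[1,2]]
def tri(ps):
    M=np.zeros((3,3));b=np.zeros(3)
    for n,p in ps:
        o,d=ray(n,p); d/=np.linalg.norm(d); P=np.eye(3)-np.outer(d,d); M+=P;b+=P@o
    return np.linalg.solve(M,b)
E
python3 - <<'E'
from h import *
Z=dict(clamp=0,well=.008,throat=.008,bay=.008,spacer_mid=.023,block_mid=.0535,stand=0,mat=0,cast=0,jar=0)
for q,z in Z.items():
    for n in ("top","side"):
        for d in imaging.tip_of(n,q)[:3]:
            print(q,n,round(d["conf"],2),np.round(d["position"],1),np.round(onz(n,d["position"],z),4))
for n in ("top",):
    f=cv2.imread(f"pics/{n}0.png")
    cv2.imwrite("pics/topc.png",cv2.resize(f[100:250,140:380],None,fx=3.3,fy=3.3,interpolation=cv2.INTER_CUBIC))
f=cv2.imread("pics/side0.png"); cv2.imwrite("pics/sidec.png",cv2.resize(f[150:280,170:360],None,fx=4,fy=4,interpolation=cv2.INTER_CUBIC))
E
```

```text
clamp top 0.95 [275.7 152.4] [0.5833 0.1606 0.    ]
clamp side 0.73 [285.  219.4] [0.5996 0.1694 0.    ]
clamp side 0.55 [265.5 183.1] [0.6805 0.4232 0.    ]
clamp side 0.51 [267.2 208.3] [0.5891 0.2546 0.    ]
well top 0.87 [312.  141.3] [0.6107 0.073  0.008 ]
well top 0.41 [333.8 206.3] [0.4535 0.0196 0.008 ]
well side 0.76 [301.2 233.6] [0.5871 0.0673 0.008 ]
throat top 0.87 [275.1 150.8] [0.586  0.1626 0.008 ]
throat side 0.84 [282.4 220.9] [0.5796 0.1524 0.008 ]
bay top 0.56 [244.6 156. ] [0.5722 0.2361 0.008 ]
bay side 0.9 [267.  207.9] [0.5817 0.2435 0.008 ]
spacer_mid top 0.63 [275.4 150.3] [0.5849 0.1628 0.023 ]
spacer_mid side 0.58 [142.7 202.9] [0.2485 0.4087 0.023 ]
spacer_mid side 0.51 [284.8 216. ] [0.5859 0.151  0.023 ]
block_mid top 0.6 [341.4 203.8] [0.4581 0.0107 0.0535]
block_mid side 0.79 [271.5 243.1] [ 0.4483 -0.0046  0.0535]
stand top 0.97 [334.1 204.1] [0.4591 0.0173 0.    ]
stand side 0.56 [270.1 258.3] [0.4549 0.0092 0.    ]
mat top 0.97 [186.6 214.9] [0.4287 0.374  0.    ]
mat top 0.71 [171.2 114.5] [0.6735 0.4173 0.    ]
mat side 0.8 [209.2 200.3] [0.4531 0.3827 0.    ]
cast top 0.75 [173.9 113.2] [0.6768 0.4108 0.    ]
cast side 0.7 [267.5 181. ] [0.6958 0.4359 0.    ]
cast side 0.6 [302.1 230.9] [0.6062 0.0903 0.    ]
jar top 0.7 [276.3  88.3] [0.743  0.1603 0.    ]
jar side 0.7 [327.5 212.2] [0.7402 0.1519 0.    ]
```

View pics/topc.png

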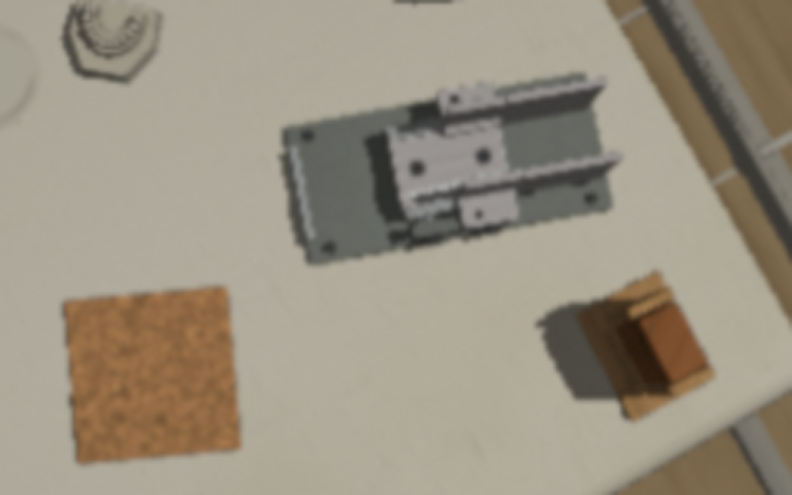

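View pics/sidec.png

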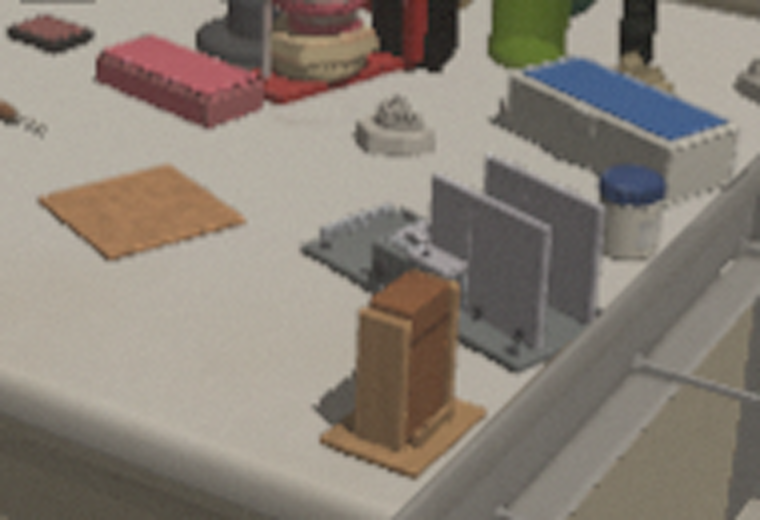

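```bash
python3 - <<'E'
from h import *
f=cv2.imread("pics/top0.png"); g=cv2.imread("pics/side0.png")
def crop(im,x,y,w,h,s,name):
    c=cv2.resize(im[y:y+h,x:x+w],None,fx=s,fy=s,interpolation=cv2.INTER_CUBIC)
    for i in range(0,w,10): cv2.putText(c,str(x+i),(i*s,10),0,.35,(0,0,255),1); cv2.line(c,(i*s,12),(i*s,18),(0,0,255),1)
    for i in range(0,h,10): cv2.putText(c,str(y+i),(0,i*s+4),0,.35,(0,0,255),1); cv2.line(c,(24,i*s),(30,i*s),(0,0,255),1)
    cv2.imwrite(name,c)
crop(f,220,115,113,72,7,"pics/tc.png"); crop(f,300,170,70,70,8,"pics/ts.png")
crop(g,240,185,90,75,8,"pics/sc.png"); crop(g,245,210,60,60,9,"pics/ss.png")
E
```

```text
(no output)
```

View pics/tc.png

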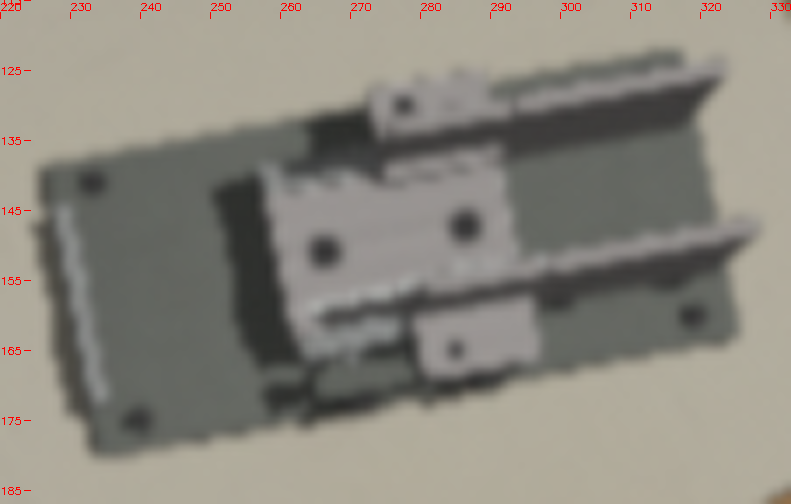

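View pics/ts.png

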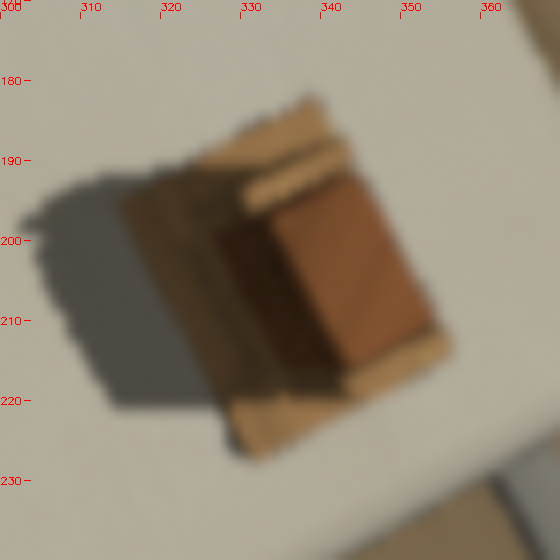

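View pics/sc.png

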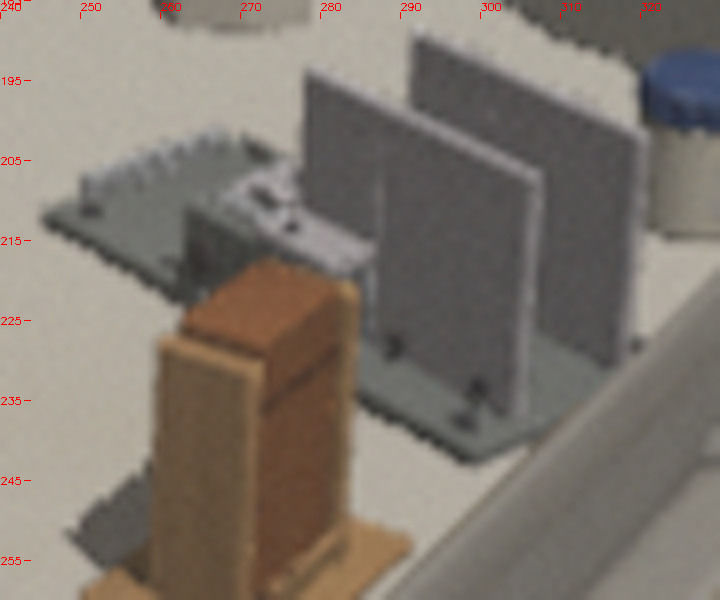

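View pics/ss.png

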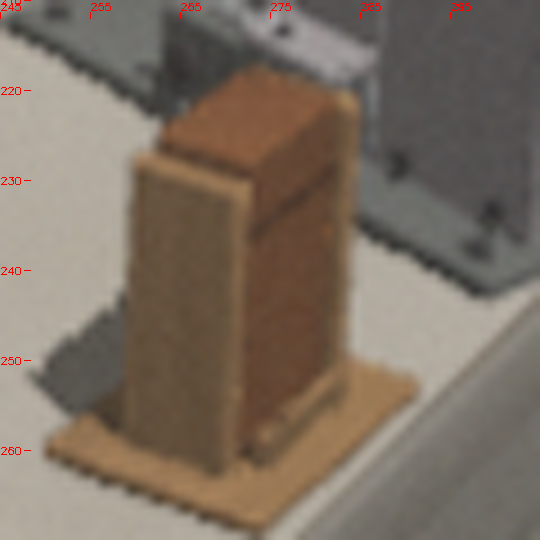

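```bash
cat > fit.py <<'E'
from h import *
from scipy.optimize import least_squares
t7=lambda u,v:(220+u/7,115+v/7)
s8=lambda u,v:(240+u/8,185+v/8)
t8=lambda u,v:(300+u/8,170+v/8)
s9=lambda u,v:(245+u/9,210+v/9)
t3=lambda u,v:(140+u/3.3,100+v/3.3)
mm=lambda *a:np.array(a)/1000
O=dict(
clamp=([.583,.161,np.pi/2],[("top",t7(42,168),mm(113.5,-52,8)),("top",t7(95,455),mm(113.5,52,8)),("top",t7(738,340),mm(-113.5,52,8)),("top",t7(682,50),mm(-113.5,-52,8)),
 ("top",t7(722,68),mm(-110,-26,100)),("top",t7(755,225),mm(-110,26,100)),
 ("side",s8(475,463),mm(-113.5,52,4)),("side",s8(42,216),mm(113.5,52,8)),("side",s8(308,72),mm(0,29,100)),("side",s8(538,178),mm(-110,29,100)),("side",s8(413,33),mm(0,-23,100)),("side",s8(642,132),mm(-110,-29,100))]),
stand=([.457,.013,.5],[("top",t8(315,97),mm(45,-35,6)),("top",t8(120,205),mm(45,35,6)),("top",t8(255,460),mm(-45,35,6)),
 ("top",t8(272,218),mm(24,15,101)),("top",t8(360,175),mm(24,-15,101)),("top",t8(438,318),mm(-24,-15,101)),("top",t8(350,370),mm(-24,15,101)),
 ("side",s9(45,445),mm(-45,35,6)),("side",s9(262,525),mm(-45,-35,6)),("side",s9(420,385),mm(45,-35,6)),
 ("side",s9(160,143),mm(-24,15,101)),("side",s9(255,168),mm(-24,-15,101)),("side",s9(350,92),mm(24,-15,101)),("side",s9(262,68),mm(24,15,101))]),
mat=([.43,.375,0],[("top",t3(65,300),mm(60,60,6)),("top",t3(228,286),mm(60,-60,6)),("top",t3(240,450),mm(-60,-60,6)),("top",t3(78,463),mm(-60,60,6))]+
 [("side",(170+u/4,150+v/4),p) for u,v,p in [(40,200,mm(-0,0,6))] if False]),
)
def W(q,p):
    c,s=np.cos(q[2]),np.sin(q[2]); return np.array([q[0]+c*p[0]-s*p[1],q[1]+s*p[0]+c*p[1],p[2]])
if __name__=="__main__":
    q0=np.concatenate([np.array(v[0]) for v in O.values()]+[np.zeros(4)])
    def res(q,full=False):
        out=[]
        for i,(k,v) in enumerate(O.items()):
            for n,p,m in v[1]:
                b=q[-4:-2] if n=="top" else q[-2:]
                out.append(proj(n,W(q[3*i:3*i+3],m))[0]+b-np.array(p))
        return np.array(out) if full else np.concatenate([np.ravel(out),q[-4:]*2])
    s=least_squares(res,q0,loss="soft_l1"); q=s.x
    e=res(q,True);j=0
    for i,(k,v) in enumerate(O.items()):
        print(k,np.round(q[3*i:3*i+2],4),np.degrees(q[3*i+2]))
        for n,p,m in v[1]: print("  ",n,m,np.round(e[j],1)); j+=1
    print("bias",q[-4:])
E
python3 fit.py
```

```text
Traceback (most recent call last):
  File "fit.py", line 31, in <module>
    s=least_squares(res,q0,loss="soft_l1"); q=s.x
  File "fit.py", line 29, in res
    out.append(proj(n,W(q[3*i:3*i+3],m))[0]+b-np.array(p))
               ~~~~^^^^^^^^^^^^^^^^^^^^^
  File "h.py", line 14, in proj
    K,k,o,A=cam(n); c=(np.atleast_2d(X)-o)@A; u=c[:,:2]/c[:,2:]; u=u*(1+k*(u**2).sum(1,keepdims=True))
            ~~~^^^
  File "h.py", line 5, in cam
    c=imaging.camera_info(n); return c["camera_matrix"],c["k1"],np.array(c["xyz"]),R.from_rotvec(c["attitude"]).as_matrix()
ValueError: time passes only in moves, steps and waits
```

```bash
python3 - <<'E'
s=open('h.py').read()
s=s.replace("def cam(n):","import functools\n@functools.cache\ndef cam(n):")
open('h.py','w').write(s)
E
python3 fit.py
```

```text
clamp [0.5865 0.1605] 101.49260895899353
   top [ 0.1135 -0.052   0.008 ] [-0.6 -0.4]
   top [0.1135 0.052  0.008 ] [-0.2  0.7]
   top [-0.1135  0.052   0.008 ] [ 0.1 -0.2]
   top [-0.1135 -0.052   0.008 ] [-0.4 -0.4]
   top [-0.11  -0.026  0.1  ] [ 1.2 -0.2]
   top [-0.11   0.026  0.1  ] [1.1 0. ]
   side [-0.1135  0.052   0.004 ] [-0.4 -0.1]
   side [0.1135 0.052  0.008 ] [-0.2 -1.3]
   side [0.    0.029 0.1  ] [-0.5 -0.5]
   side [-0.11   0.029  0.1  ] [-0.5  0.4]
   side [ 0.    -0.023  0.1  ] [-0.1 -0.3]
   side [-0.11  -0.029  0.1  ] [1.6 0.2]
stand [0.4578 0.0129] 28.419681724861938
   top [ 0.045 -0.035  0.006] [ 0.5 -0.3]
   top [0.045 0.035 0.006] [-0.4 -0.4]
   top [-0.045  0.035  0.006] [0.2 0.7]
   top [0.024 0.015 0.101] [-0.5 -0.2]
   top [ 0.024 -0.015  0.101] [ 0.3 -1.1]
   top [-0.024 -0.015  0.101] [0.8 0.2]
   top [-0.024  0.015  0.101] [-0.   0.1]
   side [-0.045  0.035  0.006] [-0.   0.2]
   side [-0.045 -0.035  0.006] [0.1 0.4]
   side [ 0.045 -0.035  0.006] [ 0.6 -0.3]
   side [-0.024  0.015  0.101] [-0.3 -1. ]
   side [-0.024 -0.015  0.101] [-0.1 -0.3]
   side [ 0.024 -0.015  0.101] [-0.6  0.4]
   side [0.024 0.015 0.101] [-1.3 -0.3]
mat [0.4329 0.3732] 5.492934531144058
   top [0.06  0.06  0.006] [-0.2 -0.2]
   top [ 0.06  -0.06   0.006] [ 0.1 -0.1]
   top [-0.06  -0.06   0.006] [0.5 0.1]
   top [-0.06   0.06   0.006] [-0.4  0.3]
bias [-0.40602965  0.37121843  0.99687901  0.72475816]
```

```bash
cat > plan.py <<'E'
import sys
from h import *
def tgt(theta): 
    t=np.radians(theta); y=np.array([np.cos(t),np.sin(t),0]); z=np.array([0,0,-1.]); return np.c_[np.cross(y,z),y,z]
def plan(*wps):
    o=r.get_obs(); A=R.from_rotvec(o["orientation"]).as_matrix(); p=o["tcp_pos"]
    y=A[:,1]; print("t",round(o["clock"],2),"p",np.round(p,4),"yaw",round(np.degrees(np.arctan2(y[1],y[0])),1),"tilt",round(np.degrees(np.arccos(-A[2,2])),2),"w",round(o["grip_width"],4),"F",np.round(o["contact_force"],1),"q",np.round(o["joints"],2))
    for x,yy,z,th in wps:
        d=A.T@(np.array([x,yy,z])-p)*100; rv=np.degrees(R.from_matrix(A.T@tgt(th)).as_rotvec())
        print("->",(x,yy,z,th),"xyz",np.round(d,2),"rot",np.round(rv,1))
if __name__=="__main__":
    a=list(map(float,sys.argv[1:])); plan(*[a[i:i+4] for i in range(0,len(a),4)])
E
python3 - <<'E'
from h import *
X=tri([("top",(325,50)),("side",(368,188))]); print(X,proj("top",X),proj("side",X))
X=tri([("top",(380,160)),("side",(368,188))]); print(X,proj("top",X),proj("side",X))
E
python3 plan.py .40 .42 .23 90 .4578 .0129 .2 118.4
```

```text
[0.80210141 0.05819321 0.10650101] [[324.70127589  50.44956767]] [[368.40684133 187.87602887]]
[ 0.58984538 -0.07829928  0.19156352] [[398.28238529 137.60218406]] [[342.62554342 192.38704712]]
t 1.1 p [0.1616 0.6554 0.2313] yaw 76.1 tilt 0.0 w 0.0856 F [ 0.  -0.   0.5] q [-1.44  0.48  0.02  1.56 -0.01  1.11 -0.08]
-> (0.4, 0.42, 0.23, 90.0) xyz [-28.78 -17.15   0.13] rot [  0.   -0.  -13.9]
-> (0.4578, 0.0129, 0.2, 118.4) xyz [-44.14 -55.29   3.13] rot [  0.   -0.  -42.3]
```

Call:
{"api": "jog_arm", "payload": {
  "rows": [
    {"xyz": [-28.8, -17.2, 0], "delta_rot": [0, 0, -13.9], "fingers": 0.0},
    {"xyz": [-28.8, -17.2, 0], "delta_rot": [0, 0, -13.9], "fingers": 0.0},
    {"xyz": [-28.8, -17.2, 0], "delta_rot": [0, 0, -13.9], "fingers": 0.0},
    {"xyz": [-28.8, -17.2, 0], "delta_rot": [0, 0, -13.9], "fingers": 0.0},
    {"xyz": [-28.8, -17.2, 0], "delta_rot": [0, 0, -13.9], "fingers": 0.0}
  ],
  "grip_force": 80
}}

```text
clock: 1.52
tcp_pos: [0.3109, 0.5073, 0.2315]
orientation: [-0.001, 3.141, 0.001]
contact_force: [0.5, 0.6, -0.3]
grip_width: 0.0855
```

```bash
python3 plan.py .4578 .0129 .2 118.4
```

```text
t 1.52 p [0.3109 0.5073 0.2315] yaw 90.1 tilt 0.02 w 0.0855 F [ 0.5  0.6 -0.3] q [-1.14  0.35  0.02  1.75 -0.01  1.04  0.45]
-> (0.4578, 0.0129, 0.2, 118.4) xyz [-14.64 -49.45   3.13] rot [  0.    0.  -28.3]
```

Call:
{"api": "jog_arm", "payload": {
  "rows": [
    {"xyz": [-14.6, -49.5, 3.1], "delta_rot": [0, 0, -28.3], "fingers": 0.0},
    {"xyz": [-14.6, -49.5, 3.1], "delta_rot": [0, 0, -28.3], "fingers": 0.0},
    {"xyz": [-14.6, -49.5, 3.1], "delta_rot": [0, 0, -28.3], "fingers": 0.0},
    {"xyz": [-14.6, -49.5, 3.1], "delta_rot": [0, 0, -28.3], "fingers": 0.0},
    {"xyz": [-14.6, -49.5, 3.1], "delta_rot": [0, 0, -28.3], "fingers": 0.0}
  ]
}}

```text
clock: 1.93
tcp_pos: [0.3692, 0.3083, 0.2191]
orientation: [-0.779, 3.043, 0.001]
contact_force: [0.8, -0.3, 0.3]
grip_width: 0.0854
```

```bash
python3 plan.py .4578 .0129 .2 118.4
```

```text
t 1.93 p [0.3692 0.3083 0.2191] yaw 118.7 tilt 0.07 w 0.0854 F [ 0.8 -0.3  0.3] q [-0.83  0.17  0.01  2.02 -0.    0.95  1.25]
-> (0.4578, 0.0129, 0.2, 118.4) xyz [  6.42 -30.17   1.88] rot [0.  0.1 0.3]
```

Call:
{"api": "jog_arm", "payload": {
  "rows": [
    {"xyz": [6.4, -30.2, 1.9], "delta_rot": [0, 0.1, 0.3], "fingers": 0.0},
    {"xyz": [6.4, -30.2, 1.9], "delta_rot": [0, 0.1, 0.3], "fingers": 0.0},
    {"xyz": [6.4, -30.2, 1.9], "delta_rot": [0, 0.1, 0.3], "fingers": 0.0},
    {"xyz": [6.4, -30.2, 1.9], "delta_rot": [0, 0.1, 0.3], "fingers": 0.0},
    {"xyz": [6.4, -30.2, 1.9], "delta_rot": [0, 0.1, 0.3], "fingers": 0.0}
  ]
}}

```text
clock: 2.35
tcp_pos: [0.429, 0.1091, 0.2065]
orientation: [-0.771, 3.045, 0.001]
contact_force: [1.0, 0.7, 0.1]
grip_width: 0.0854
```

```bash
python3 plan.py .4578 .0129 .2 118.4
```

```text
t 2.35 p [0.429  0.1091 0.2065] yaw 118.4 tilt 0.05 w 0.0854 F [1.  0.7 0.1] q [-0.55  0.12  0.17  2.12 -0.03  0.9   1.71]
-> (0.4578, 0.0129, 0.2, 118.4) xyz [ 2.04 -9.84  0.64] rot [0. 0. 0.]
```

Call:
{"api": "jog_arm", "payload": {
  "rows": [
    {"xyz": [2.0, -9.8, 0.6], "fingers": 0.0, "delta_rot": [0, 0, 0]},
    {"xyz": [2.0, -9.8, 0.6], "fingers": 0.0, "delta_rot": [0, 0, 0]},
    {"xyz": [2.0, -9.8, 3], "fingers": 0.0, "delta_rot": [0, 0, 0]},
    {"xyz": [2.0, -9.8, 6], "fingers": 0.0, "delta_rot": [0, 0, 0]},
    {"xyz": [2.0, -9.8, 6], "fingers": 0.0, "delta_rot": [0, 0, 0]}
  ]
}}

```text
clock: 2.77
tcp_pos: [0.4552, 0.0116, 0.1428]
orientation: [0.765, -3.04, -0.001]
contact_force: [-1.2, 1.1, -0.4]
grip_width: 0.0855
```

```bash
python3 plan.py .4578 .0129 .058 118.4; python3 - <<'E'
from h import *
o=r.get_obs();
for n,(x,y,w,h,s) in dict(top=(290,150,100,100,6),side=(220,150,100,130,5)).items():
    f=imaging.grab_frame(n); 
    cv2.imwrite(f"pics/{n}1.png",cv2.resize(f[y:y+h,x:x+w],None,fx=s,fy=s,interpolation=cv2.INTER_CUBIC))
E
```

```text
t 2.77 p [0.4552 0.0116 0.1428] yaw 118.2 tilt 0.38 w 0.0855 F [-1.2  1.1 -0.4] q [-0.38  0.24  0.26  2.16 -0.09  0.76  1.99]
-> (0.4578, 0.0129, 0.058, 118.4) xyz [-0.34 -0.02  8.48] rot [ 0.1 -0.4 -0.2]
```

View pics/side1.png

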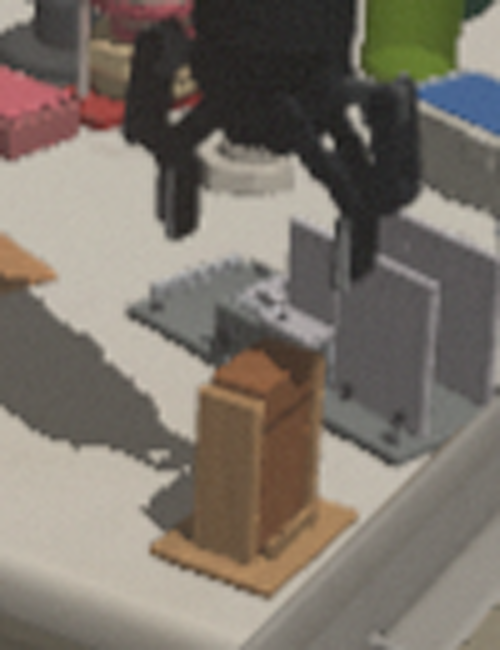

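View pics/top1.png

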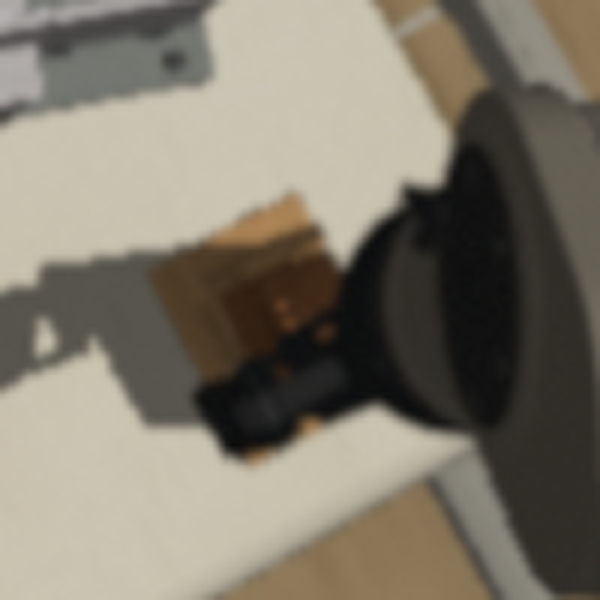

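The side picture shows the two finger tips at crop (175,235) and (355,280), straddling the block's top at (265,375). I'll check that against the projection, then go down.

```bash
python3 - <<'E'
from h import *
print(proj("side",[.4552,.0116,.156]),proj("side",[.4578,.0129,.101]))
E
```

```text
[[272.276008 202.011718]] [[271.99067197 221.99876794]]
```

Call:
{"api": "jog_arm", "payload": {
  "rows": [
    {"xyz": [-0.3, 0, 3], "fingers": 0.0, "delta_rot": [0.1, -0.4, -0.2]},
    {"xyz": [-0.3, 0, 5], "fingers": 0.0, "delta_rot": [0.1, -0.4, -0.2]},
    {"xyz": [-0.3, 0, 7], "fingers": 0.0, "delta_rot": [0.1, -0.4, -0.2]},
    {"xyz": [-0.3, 0, 8.5], "fingers": 0.0, "delta_rot": [0.1, -0.4, -0.2]},
    {"xyz": [-0.3, 0, 8.5], "fingers": 0.0, "delta_rot": [0.1, -0.4, -0.2]}
  ]
}}

```text
clock: 3.28
tcp_pos: [0.4592, 0.0165, 0.0606]
orientation: [-0.78, 3.04, 0.003]
contact_force: [-0.8, -0.8, -0.4]
grip_width: 0.0852
```

```bash
python3 plan.py .4578 .0129 .058 118.4
```

```text
t 3.28 p [0.4592 0.0165 0.0606] yaw 118.8 tilt 0.21 w 0.0852 F [-0.8 -0.8 -0.4] q [-0.35  0.39  0.21  2.21 -0.16  0.55  2.06]
-> (0.4578, 0.0129, 0.058, 118.4) xyz [ 0.3  -0.25  0.26] rot [0.  0.2 0.4]
```

Call:
{"api": "jog_arm", "payload": {
  "rows": [
    {"xyz": [0.3, -0.25, 0.25], "fingers": 0.0, "delta_rot": [0, 0.2, 0.4]},
    {"xyz": [0.3, -0.25, 0.25], "fingers": 0.0, "delta_rot": [0, 0.2, 0.4]},
    {"xyz": [0.3, -0.25, 0.25], "fingers": 0.0, "delta_rot": [0, 0.2, 0.4]},
    {"xyz": [0.3, -0.25, 0.25], "fingers": 0.0, "delta_rot": [0, 0.2, 0.4]},
    {"xyz": [0.3, -0.25, 0.25], "fingers": 0.0, "delta_rot": [0, 0.2, 0.4]}
  ]
}}

```text
clock: 3.7
tcp_pos: [0.4584, 0.0131, 0.0589]
orientation: [-0.77, 3.044, 0.001]
contact_force: [-0.4, 0.2, 0.2]
grip_width: 0.0854
```

```bash
python3 plan.py .4578 .0129 .058 118.4
```

```text
t 3.7 p [0.4584 0.0131 0.0589] yaw 118.4 tilt 0.1 w 0.0854 F [-0.4  0.2  0.2] q [-0.34  0.4   0.21  2.21 -0.16  0.55  2.06]
-> (0.4578, 0.0129, 0.058, 118.4) xyz [0.06 0.01 0.09] rot [ 0.   0.1 -0. ]
```

Call:
{"api": "jog_arm", "payload": {
  "rows": [
    {"xyz": [0, 0, 0], "fingers": 1.0, "delta_rot": [0, 0, 0]},
    {"xyz": [0, 0, 0], "fingers": 1.0, "delta_rot": [0, 0, 0]},
    {"xyz": [0, 0, 0], "fingers": 1.0, "delta_rot": [0, 0, 0]},
    {"xyz": [0, 0, 0], "fingers": 1.0, "delta_rot": [0, 0, 0]},
    {"xyz": [0, 0, 0], "fingers": 1.0, "delta_rot": [0, 0, 0]}
  ],
  "grip_force": 60
}}

```text
clock: 4.12
tcp_pos: [0.4584, 0.0131, 0.0591]
orientation: [-0.77, 3.044, 0.002]
contact_force: [-0.9, -0.3, 3.6]
grip_width: 0.0296
```

Call:
{"api": "jog_arm", "payload": {
  "rows": [
    {"xyz": [0, 0, 0], "fingers": 1.0, "delta_rot": [0, 0, 0]},
    {"xyz": [0, 0, 0], "fingers": 1.0, "delta_rot": [0, 0, 0]},
    {"xyz": [0, 0, 0], "fingers": 1.0, "delta_rot": [0, 0, 0]},
    {"xyz": [0, 0, -1], "fingers": 1.0, "delta_rot": [0, 0, 0]},
    {"xyz": [0, 0, -2], "fingers": 1.0, "delta_rot": [0, 0, 0]}
  ]
}}

```text
clock: 4.53
tcp_pos: [0.4576, 0.0129, 0.0792]
orientation: [0.77, -3.045, -0.002]
contact_force: [1.1, -0.2, -1.8]
grip_width: 0.0291
```

```bash
python3 plan.py .4578 .0129 .18 118.4
```

```text
t 4.53 p [0.4576 0.0129 0.0792] yaw 118.4 tilt 0.07 w 0.0291 F [ 1.1 -0.2 -1.8] q [-0.36  0.36  0.23  2.2  -0.14  0.6   2.04]
-> (0.4578, 0.0129, 0.18, 118.4) xyz [-1.000e-02  1.000e-02 -1.008e+01] rot [ 0.1 -0.  -0. ]
```

Call:
{"api": "jog_arm", "payload": {
  "rows": [
    {"xyz": [0, 0, -3], "fingers": 1.0, "delta_rot": [0, 0, 0]},
    {"xyz": [0, 0, -6], "fingers": 1.0, "delta_rot": [0, 0, 0]},
    {"xyz": [0, 0, -9], "fingers": 1.0, "delta_rot": [0, 0, 0]},
    {"xyz": [0, 0, -11], "fingers": 1.0, "delta_rot": [0, 0, 0]},
    {"xyz": [0, 0, -11], "fingers": 1.0, "delta_rot": [0, 0, 0]}
  ]
}}

```text
clock: 4.95
tcp_pos: [0.4604, 0.0129, 0.1941]
orientation: [-0.767, 3.038, 0.002]
contact_force: [1.5, 0.4, -1.9]
grip_width: 0.0294
```

```bash
python3 plan.py .45 .17 .17 11.5; python3 - <<'E'
from h import *
f=imaging.grab_frame("side"); x,y,w,h,s=200,120,140,160,4
cv2.imwrite(f"pics/side2.png",cv2.resize(f[y:y+h,x:x+w],None,fx=s,fy=s,interpolation=cv2.INTER_CUBIC))
E
```

```text
t 4.95 p [0.4604 0.0129 0.1941] yaw 118.4 tilt 0.46 w 0.0294 F [ 1.5  0.4 -1.9] q [-0.41  0.16  0.27  2.11 -0.06  0.87  1.97]
-> (0.45, 0.17, 0.17, 11.5) xyz [-6.52 14.32  2.45] rot [  0.4   0.4 106.9]
```

View pics/side2.png

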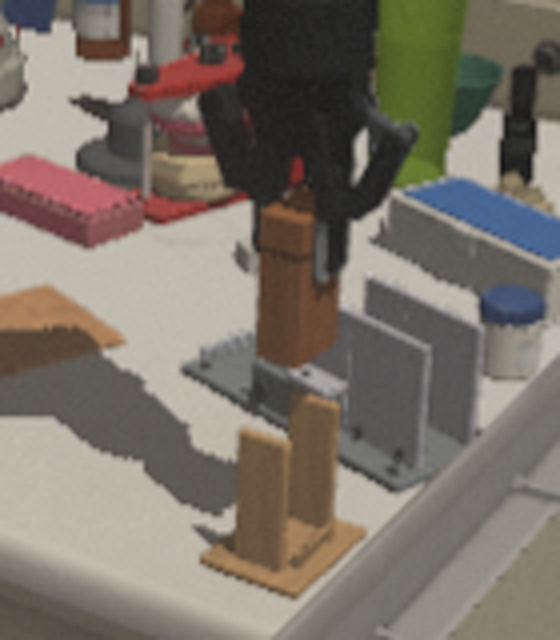

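The block is clear of the stand and hangs upright (side crop about (297,285)). Next I turn it and carry it to the bare bench.

Call:
{"api": "jog_arm", "payload": {
  "rows": [
    {"xyz": [-1.3, 3, 0.3], "fingers": 1.0, "delta_rot": [0.4, 0.4, 106]},
    {"xyz": [-2.6, 6, 0.6], "fingers": 1.0, "delta_rot": [0.4, 0.4, 106]},
    {"xyz": [-4, 9, 1], "fingers": 1.0, "delta_rot": [0.4, 0.4, 106]},
    {"xyz": [-5.2, 12, 1], "fingers": 1.0, "delta_rot": [0.4, 0.4, 106]},
    {"xyz": [-6.5, 14.3, 1], "fingers": 1.0, "delta_rot": [0.4, 0.4, 106]}
  ]
}}

```text
clock: 5.42
tcp_pos: [0.4463, 0.1711, 0.1807]
orientation: [-0.15, -3.134, 0.003]
contact_force: [0.0, -0.3, -1.9]
grip_width: 0.0294
```

```bash
python3 plan.py .45 .17 .14 11.5
```

```text
t 5.42 p [0.4463 0.1711 0.1807] yaw 84.5 tilt 0.26 w 0.0294 F [ 0.  -0.3 -1.9] q [-0.71  0.22  0.24  2.08 -0.07  0.86  1.05]
-> (0.45, 0.17, 0.14, 11.5) xyz [-0.39 -0.07  4.07] rot [-0.2 -0.1 73. ]
```

Call:
{"api": "jog_arm", "payload": {
  "rows": [
    {"xyz": [-0.4, 0, 0], "fingers": 1.0, "delta_rot": [-0.2, -0.1, 73]},
    {"xyz": [-0.4, 0, 1], "fingers": 1.0, "delta_rot": [-0.2, -0.1, 73]},
    {"xyz": [-0.4, 0, 2], "fingers": 1.0, "delta_rot": [-0.2, -0.1, 73]},
    {"xyz": [-0.4, 0, 3], "fingers": 1.0, "delta_rot": [-0.2, -0.1, 73]},
    {"xyz": [-0.4, 0, 4], "fingers": 1.0, "delta_rot": [-0.2, -0.1, 73]}
  ]
}}

```text
clock: 5.83
tcp_pos: [0.449, 0.1702, 0.1391]
orientation: [-1.109, -2.937, 0.004]
contact_force: [-0.1, -0.3, -2.9]
grip_width: 0.0296
```

```bash
python3 plan.py .45 .17 .1 11.5
```

```text
t 5.83 p [0.449  0.1702 0.1391] yaw 48.6 tilt 0.2 w 0.0296 F [-0.1 -0.3 -2.9] q [-0.78  0.29  0.34  2.11 -0.14  0.76  0.5 ]
-> (0.45, 0.17, 0.1, 11.5) xyz [-0.09  0.07  3.91] rot [-0.2 -0.  37.1]
```

Call:
{"api": "jog_arm", "payload": {
  "rows": [
    {"xyz": [-0.1, 0, 1], "fingers": 1.0, "delta_rot": [-0.2, 0, 37]},
    {"xyz": [-0.1, 0, 2], "fingers": 1.0, "delta_rot": [-0.2, 0, 37]},
    {"xyz": [-0.1, 0, 3], "fingers": 1.0, "delta_rot": [-0.2, 0, 37]},
    {"xyz": [-0.1, 0, 4], "fingers": 1.0, "delta_rot": [-0.2, 0, 37]},
    {"xyz": [-0.1, 0, 5.5], "fingers": 1.0, "delta_rot": [-0.2, 0, 37]}
  ]
}}

```text
clock: 6.25
tcp_pos: [0.4491, 0.169, 0.0832]
orientation: [-1.96, -2.455, 0.001]
contact_force: [-0.4, 0.3, -2.5]
grip_width: 0.0294
```

```bash
python3 plan.py .45 .17 .053 11.5
```

```text
t 6.25 p [0.4491 0.169  0.0832] yaw 12.8 tilt 0.05 w 0.0294 F [-0.4  0.3 -2.5] q [-0.85  0.4   0.44  2.16 -0.29  0.63  0.02]
-> (0.45, 0.17, 0.053, 11.5) xyz [0.07 0.11 3.02] rot [-0.   0.   1.3]
```

Call:
{"api": "jog_arm", "payload": {
  "rows": [
    {"xyz": [0, 0, 1.2], "fingers": 1.0, "delta_rot": [0, 0, 1.3]},
    {"xyz": [0, 0, 2.2], "fingers": 1.0, "delta_rot": [0, 0, 1.3]},
    {"xyz": [0, 0, 2.7], "fingers": 1.0, "delta_rot": [0, 0, 1.3]},
    {"xyz": [0, 0, 2.85], "fingers": 1.0, "delta_rot": [0, 0, 1.3]},
    {"xyz": [0, 0, 2.95], "fingers": 1.0, "delta_rot": [0, 0, 1.3]}
  ]
}}

```text
clock: 6.67
tcp_pos: [0.449, 0.1688, 0.0535]
orientation: [-1.987, -2.433, 0.002]
contact_force: [0.4, -0.2, -1.4]
grip_width: 0.0296
```

```bash
python3 plan.py .45 .17 .053 11.5
```

```text
t 6.67 p [0.449  0.1688 0.0535] yaw 11.5 tilt 0.08 w 0.0296 F [ 0.4 -0.2 -1.4] q [-0.82  0.46  0.41  2.17 -0.33  0.57  0.03]
-> (0.45, 0.17, 0.053, 11.5) xyz [0.09 0.12 0.05] rot [-0.1  0.   0. ]
```

Call:
{"api": "jog_arm", "payload": {
  "rows": [
    {"xyz": [0, 0, 0.03], "fingers": 1.0, "delta_rot": [0, 0, 0]},
    {"xyz": [0, 0, 0.06], "fingers": 1.0, "delta_rot": [0, 0, 0]},
    {"xyz": [0, 0, 0.08], "fingers": 1.0, "delta_rot": [0, 0, 0]},
    {"xyz": [0, 0, 0.1], "fingers": 1.0, "delta_rot": [0, 0, 0]},
    {"xyz": [0, 0, 0.1], "fingers": 1.0, "delta_rot": [0, 0, 0]}
  ]
}}

```text
clock: 7.08
tcp_pos: [0.4494, 0.169, 0.0531]
orientation: [-1.987, -2.433, 0.001]
contact_force: [-0.5, 0.2, 5.4]
grip_width: 0.0291
```

```bash
python3 plan.py .45 .17 .053 11.5
```

```text
t 7.08 p [0.4494 0.169  0.0531] yaw 11.5 tilt 0.03 w 0.0291 F [-0.5  0.2  5.4] q [-0.82  0.46  0.41  2.17 -0.34  0.57  0.04]
-> (0.45, 0.17, 0.053, 11.5) xyz [0.09 0.08 0.01] rot [-0. -0.  0.]
```

Contact at the expected height (5.4 N). I release and rise.

Call:
{"api": "jog_arm", "payload": {
  "rows": [
    {"xyz": [0, 0, 0], "fingers": 0.0, "delta_rot": [0, 0, 0]},
    {"xyz": [0, 0, 0], "fingers": 0.0, "delta_rot": [0, 0, 0]},
    {"xyz": [0, 0, 0], "fingers": 0.0, "delta_rot": [0, 0, 0]},
    {"xyz": [0, 0, 0], "fingers": 0.0, "delta_rot": [0, 0, 0]},
    {"xyz": [0, 0, 0], "fingers": 0.0, "delta_rot": [0, 0, 0]}
  ]
}}

```text
clock: 7.5
tcp_pos: [0.4494, 0.169, 0.053]
orientation: [-1.987, -2.433, 0.001]
contact_force: [0.5, -0.1, 0.5]
grip_width: 0.0856
```

Call:
{"api": "jog_arm", "payload": {
  "rows": [
    {"xyz": [0, 0, -1], "fingers": 0.0, "delta_rot": [0, 0, 0]},
    {"xyz": [0, 0, -3], "fingers": 0.0, "delta_rot": [0, 0, 0]},
    {"xyz": [0, 0, -5], "fingers": 0.0, "delta_rot": [0, 0, 0]},
    {"xyz": [0, 0, -7], "fingers": 0.0, "delta_rot": [0, 0, 0]},
    {"xyz": [0, 0, -7], "fingers": 0.0, "delta_rot": [0, 0, 0]}
  ]
}}

```text
clock: 7.92
tcp_pos: [0.4516, 0.1697, 0.1267]
orientation: [1.987, 2.432, 0.008]
contact_force: [1.1, 0.0, 1.1]
grip_width: 0.0858
```

```bash
python3 plan.py .4494 .169 .123 101.5; python3 - <<'E'
from h import *
f=imaging.grab_frame("side"); x,y,w,h,s=180,120,140,140,4
cv2.imwrite(f"pics/side3.png",cv2.resize(f[y:y+h,x:x+w],None,fx=s,fy=s,interpolation=cv2.INTER_CUBIC))
E
```

```text
t 7.92 p [0.4516 0.1697 0.1267] yaw 11.5 tilt 0.32 w 0.0858 F [1.1 0.  1.1] q [-0.9   0.33  0.5   2.13 -0.23  0.73 -0.05]
-> (0.4494, 0.169, 0.123, 101.5) xyz [-0.03 -0.23  0.37] rot [  0.3   0.1 -90. ]
```

View pics/side3.png

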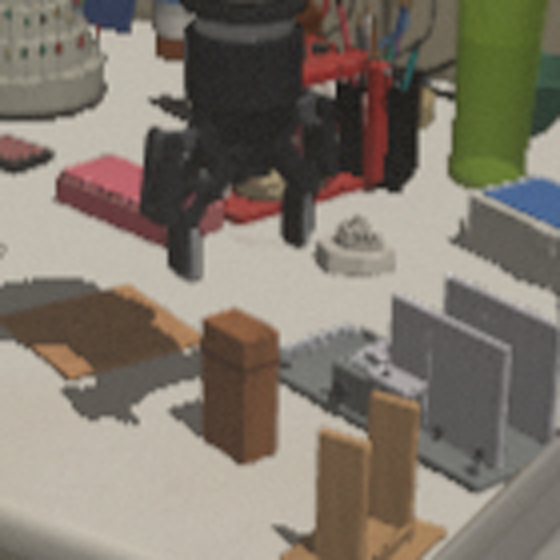

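The block stands upright and free on the bench (side crop about (240,385)). I turn 90° to take it by the narrow faces.

Call:
{"api": "jog_arm", "payload": {
  "rows": [
    {"xyz": [0, -0.2, 0], "fingers": 0.0, "delta_rot": [0.3, 0.1, -90]},
    {"xyz": [0, -0.2, 0], "fingers": 0.0, "delta_rot": [0.3, 0.1, -90]},
    {"xyz": [0, -0.2, 0], "fingers": 0.0, "delta_rot": [0.3, 0.1, -90]},
    {"xyz": [0, -0.2, 0], "fingers": 0.0, "delta_rot": [0.3, 0.1, -90]},
    {"xyz": [0, -0.2, 0], "fingers": 0.0, "delta_rot": [0.3, 0.1, -90]}
  ]
}}

```text
clock: 8.38
tcp_pos: [0.4481, 0.1691, 0.1245]
orientation: [-1.133, -2.929, 0.002]
contact_force: [0.5, -0.4, 0.4]
grip_width: 0.0853
```

```bash
python3 plan.py .4494 .169 .123 101.5
```

```text
t 8.38 p [0.4481 0.1691 0.1245] yaw 47.7 tilt 0.12 w 0.0853 F [ 0.5 -0.4  0.4] q [-0.78  0.31  0.35  2.13 -0.16  0.72  0.5 ]
-> (0.4494, 0.169, 0.123, 101.5) xyz [-0.1   0.08  0.15] rot [ -0.1  -0.1 -53.8]
```

Call:
{"api": "jog_arm", "payload": {
  "rows": [
    {"xyz": [-0.1, 0.1, 0], "fingers": 0.0, "delta_rot": [-0.1, -0.1, -53.8]},
    {"xyz": [-0.1, 0.1, 0], "fingers": 0.0, "delta_rot": [-0.1, -0.1, -53.8]},
    {"xyz": [-0.1, 0.1, 0], "fingers": 0.0, "delta_rot": [-0.1, -0.1, -53.8]},
    {"xyz": [-0.1, 0.1, 0], "fingers": 0.0, "delta_rot": [-0.1, -0.1, -53.8]},
    {"xyz": [-0.1, 0.1, 0], "fingers": 0.0, "delta_rot": [-0.1, -0.1, -53.8]}
  ]
}}

```text
clock: 8.8
tcp_pos: [0.4489, 0.1688, 0.1238]
orientation: [-0.178, -3.135, 0.001]
contact_force: [-0.4, 0.3, 0.4]
grip_width: 0.0856
```

Call:
{"api": "jog_arm", "payload": {
  "rows": [
    {"xyz": [0, 0, 0], "fingers": 0.0, "delta_rot": [0, 0, -18.5]},
    {"xyz": [0, 0, 0], "fingers": 0.0, "delta_rot": [0, 0, -18.5]},
    {"xyz": [0, 0, 0], "fingers": 0.0, "delta_rot": [0, 0, -18.5]},
    {"xyz": [0, 0, 0], "fingers": 0.0, "delta_rot": [0, 0, -18.5]},
    {"xyz": [0, 0, 0], "fingers": 0.0, "delta_rot": [0, 0, -18.5]}
  ]
}}

```text
clock: 9.22
tcp_pos: [0.4485, 0.1685, 0.1233]
orientation: [0.324, -3.122, 0.001]
contact_force: [-0.0, -0.6, 0.5]
grip_width: 0.0855
```

```bash
python3 plan.py .4494 .169 .05 101.5
python3 - <<'E'
from h import *
f=imaging.grab_frame("side"); x,y,w,h,s=180,120,140,140,4
cv2.imwrite(f"pics/side4.png",cv2.resize(f[y:y+h,x:x+w],None,fx=s,fy=s,interpolation=cv2.INTER_CUBIC))
f=imaging.grab_frame("top"); x,y,w,h,s=200,130,120,120,5
cv2.imwrite(f"pics/top4.png",cv2.resize(f[y:y+h,x:x+w],None,fx=s,fy=s,interpolation=cv2.INTER_CUBIC))
for z in (0,.095): print(proj("side",[[.4494+a*np.cos(t)-b*np.sin(t),.169+a*np.sin(t)+b*np.cos(t),z] for t in [np.radians(101.5)] for a in (-.024,.024) for b in (-.015,.015)])+[1,.7])
E
```

```text
t 9.22 p [0.4485 0.1685 0.1233] yaw 101.8 tilt 0.15 w 0.0855 F [-0.  -0.6  0.5] q [-0.61  0.3   0.14  2.12 -0.06  0.72  1.35]
-> (0.4494, 0.169, 0.05, 101.5) xyz [-0.11  0.03  7.33] rot [-0.  -0.1  0.3]
[[249.83049026 233.1276029 ]
 [241.33613037 236.46736514]
 [238.99703651 226.4657469 ]
 [230.57421237 229.63091141]]
[[250.52932162 202.10832032]
 [241.7616541  205.12293073]
 [239.33343847 196.03119984]
 [230.64229562 198.88280795]]
```

View pics/side4.png

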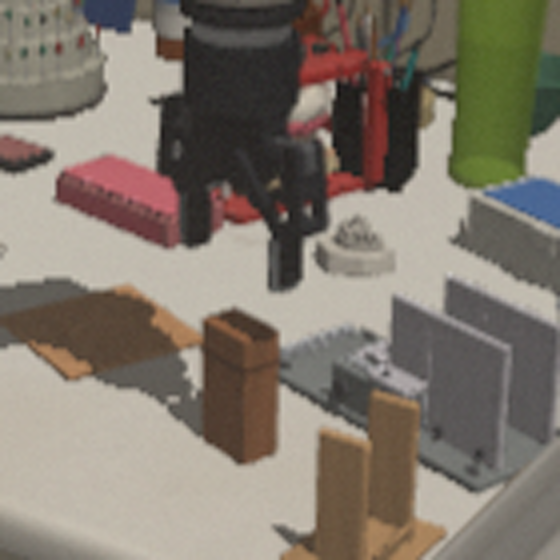

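View pics/top4.png

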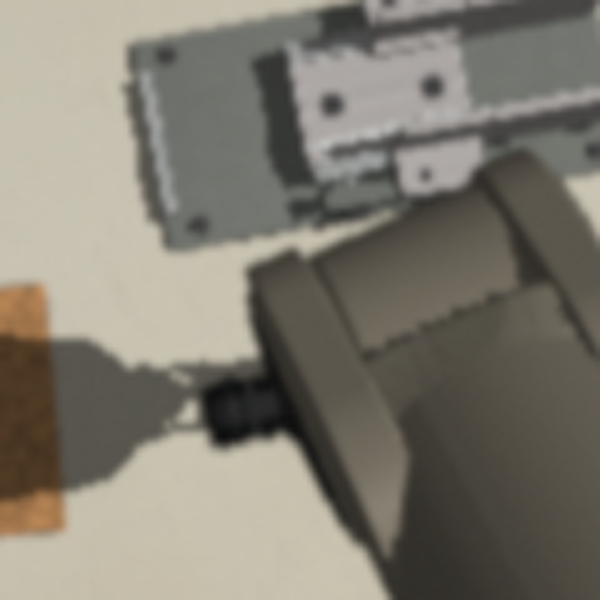

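The side picture shows the block standing at crop (240,385), with the fingers in line along its long side. Its bottom corners match the projection within 1 px, so I go down and grip.

Call:
{"api": "jog_arm", "payload": {
  "rows": [
    {"xyz": [-0.1, 0, 2], "fingers": 0.0, "delta_rot": [0, 0, 0.3]},
    {"xyz": [-0.1, 0, 4], "fingers": 0.0, "delta_rot": [0, 0, 0.3]},
    {"xyz": [-0.1, 0, 6], "fingers": 0.0, "delta_rot": [0, 0, 0.3]},
    {"xyz": [-0.1, 0, 7.3], "fingers": 0.0, "delta_rot": [0, 0, 0.3]},
    {"xyz": [-0.1, 0, 7.3], "fingers": 0.0, "delta_rot": [0, 0, 0.3]}
  ]
}}

```text
clock: 9.73
tcp_pos: [0.4477, 0.1681, 0.0482]
orientation: [0.314, -3.119, 0.004]
contact_force: [-0.1, -0.5, 0.4]
grip_width: 0.0857
```

```bash
python3 plan.py .4494 .169 .05 101.5
```

```text
t 9.73 p [0.4477 0.1681 0.0482] yaw 101.5 tilt 0.4 w 0.0857 F [-0.1 -0.5  0.4] q [-0.59  0.44  0.12  2.16 -0.09  0.55  1.37]
-> (0.4494, 0.169, 0.05, 101.5) xyz [-0.18  0.06 -0.18] rot [-0.1 -0.4  0. ]
```

Call:
{"api": "jog_arm", "payload": {
  "rows": [
    {"xyz": [-0.18, 0.06, -0.1], "fingers": 0.0, "delta_rot": [-0.1, -0.4, 0]},
    {"xyz": [-0.18, 0.06, -0.1], "fingers": 0.0, "delta_rot": [-0.1, -0.4, 0]},
    {"xyz": [-0.18, 0.06, -0.1], "fingers": 0.2, "delta_rot": [-0.1, -0.4, 0]},
    {"xyz": [-0.18, 0.06, -0.1], "fingers": 1.0, "delta_rot": [-0.1, -0.4, 0]},
    {"xyz": [-0.18, 0.06, -0.1], "fingers": 1.0, "delta_rot": [-0.1, -0.4, 0]}
  ],
  "grip_force": 90
}}

```text
clock: 10.15
tcp_pos: [0.4498, 0.1693, 0.0499]
orientation: [-0.314, 3.124, 0.0]
contact_force: [-0.0, 0.1, 0.4]
grip_width: 0.0515
```

Call:
{"api": "jog_arm", "payload": {
  "rows": [
    {"xyz": [0, 0, 0], "fingers": 1.0, "delta_rot": [0, 0, 0]},
    {"xyz": [0, 0, 0], "fingers": 1.0, "delta_rot": [0, 0, 0]},
    {"xyz": [0, 0, 0], "fingers": 1.0, "delta_rot": [0, 0, 0]},
    {"xyz": [0, 0, 0], "fingers": 1.0, "delta_rot": [0, 0, 0]},
    {"xyz": [0, 0, 0], "fingers": 1.0, "delta_rot": [0, 0, 0]}
  ]
}}

```text
clock: 10.57
tcp_pos: [0.45, 0.1693, 0.0502]
orientation: [-0.314, 3.124, 0.001]
contact_force: [-0.4, -0.5, 3.7]
grip_width: 0.0469
```

```bash
python3 plan.py .4494 .169 .17 101.5
```

```text
t 10.57 p [0.45   0.1693 0.0502] yaw 101.5 tilt 0.12 w 0.0469 F [-0.4 -0.5  3.7] q [-0.59  0.44  0.12  2.16 -0.09  0.55  1.37]
-> (0.4494, 0.169, 0.17, 101.5) xyz [  0.04  -0.02 -11.99] rot [ 0.   0.1 -0. ]
```

Call:
{"api": "jog_arm", "payload": {
  "rows": [
    {"xyz": [0, 0, -3], "fingers": 1.0, "delta_rot": [0, 0, 0]},
    {"xyz": [0, 0, -6], "fingers": 1.0, "delta_rot": [0, 0, 0]},
    {"xyz": [0, 0, -9], "fingers": 1.0, "delta_rot": [0, 0, 0]},
    {"xyz": [0, 0, -12], "fingers": 1.0, "delta_rot": [0, 0, 0]},
    {"xyz": [0, 0, -12.5], "fingers": 1.0, "delta_rot": [0, 0, 0]}
  ]
}}

```text
clock: 10.98
tcp_pos: [0.452, 0.1703, 0.1794]
orientation: [-0.313, 3.118, 0.005]
contact_force: [1.3, 0.5, -1.0]
grip_width: 0.0469
```

```bash
python3 plan.py .603 .0792 .175 101.5
```

```text
t 10.98 p [0.452  0.1703 0.1794] yaw 101.5 tilt 0.52 w 0.0469 F [ 1.3  0.5 -1. ] q [-0.63  0.22  0.16  2.07 -0.05  0.84  1.33]
-> (0.603, 0.0792, 0.175, 101.5) xyz [-12.98 -11.93   0.52] rot [ 0.1  0.5 -0. ]
```

Call:
{"api": "jog_arm", "payload": {
  "rows": [
    {"xyz": [-3, -2.8, 0], "fingers": 1.0, "delta_rot": [0.1, 0.5, 0]},
    {"xyz": [-6, -5.6, 0], "fingers": 1.0, "delta_rot": [0.1, 0.5, 0]},
    {"xyz": [-9, -8.4, 0.2], "fingers": 1.0, "delta_rot": [0.1, 0.5, 0]},
    {"xyz": [-12, -11, 0.3], "fingers": 1.0, "delta_rot": [0.1, 0.5, 0]},
    {"xyz": [-13, -11.9, 0.5], "fingers": 1.0, "delta_rot": [0.1, 0.5, 0]}
  ]
}}

```text
clock: 11.4
tcp_pos: [0.6072, 0.0748, 0.1745]
orientation: [-0.306, 3.124, -0.004]
contact_force: [0.1, -0.6, -1.6]
grip_width: 0.0469
```

```bash
python3 plan.py .603 .0792 .175 101.5
```

```text
t 11.4 p [0.6072 0.0748 0.1745] yaw 101.2 tilt 0.18 w 0.0469 F [ 0.1 -0.6 -1.6] q [-0.39  0.43  0.22  1.78 -0.11  0.93  1.64]
-> (0.603, 0.0792, 0.175, 101.5) xyz [ 0.33  0.51 -0.05] rot [-0.1  0.1 -0.3]
```

Call:
{"api": "jog_arm", "payload": {
  "rows": [
    {"xyz": [0.33, 0.5, 0], "fingers": 1.0, "delta_rot": [-0.1, 0.1, -0.3]},
    {"xyz": [0.33, 0.5, 0], "fingers": 1.0, "delta_rot": [-0.1, 0.1, -0.3]},
    {"xyz": [0.33, 0.5, 0], "fingers": 1.0, "delta_rot": [-0.1, 0.1, -0.3]},
    {"xyz": [0.33, 0.5, 0], "fingers": 1.0, "delta_rot": [-0.1, 0.1, -0.3]},
    {"xyz": [0.33, 0.5, 0], "fingers": 1.0, "delta_rot": [-0.1, 0.1, -0.3]}
  ]
}}

```text
clock: 11.82
tcp_pos: [0.602, 0.0803, 0.1745]
orientation: [0.318, -3.125, 0.0]
contact_force: [-0.6, -0.2, -2.4]
grip_width: 0.047
```

```bash
python3 plan.py .603 .0792 .15 101.5; python3 - <<'E'
from h import *
from fit import W
p=r.get_obs()["tcp_pos"]
f=imaging.grab_frame("side"); t=imaging.grab_frame("top")
q=[.5865,.1605,np.radians(101.5)]; c=[p[0],p[1],q[2]]; zb=p[2]-.0502
def crop(n,im,x,y,w,h,s,b):
    g=cv2.resize(im[y:y+h,x:x+w],None,fx=s,fy=s,interpolation=cv2.INTER_CUBIC)
    def line(A,B,col):
        P=proj(n,[A,B])+b; P=((P-[x,y]+.5)*s).astype(int); cv2.line(g,tuple(map(int,P[0])),tuple(map(int,P[1])),col,1)
    for sx in(-1,1):
        for sy in (-1,1): line(W(c,np.array([.024*sx,.015*sy,zb])),W(c,np.array([.024*sx,.015*sy,zb+.095])),(0,255,0))
    for sx in (-1,1): line(W(c,np.array([.024*sx,.015,zb])),W(c,np.array([.024*sx,-.015,zb])),(0,255,0))
    for sx in (-1,1): line(W(c,np.array([.024,sx*.015,zb])),W(c,np.array([-.024,sx*.015,zb])),(0,255,0))
    for y0 in (.023,-.023,.029,-.029): line(W(q,np.array([-.11,y0,.1])),W(q,np.array([0,y0,.1])),(255,0,255))
    cv2.imwrite(f"pics/{n}5.png",g)
crop("side",f,255,130,100,120,6,[1,.7]); crop("top",t,260,90,100,100,6,[-.4,.4])
E
```

```text
t 11.82 p [0.602  0.0803 0.1745] yaw 101.6 tilt 0.01 w 0.047 F [-0.6 -0.2 -2.4] q [-0.4   0.43  0.22  1.79 -0.11  0.93  1.64]
-> (0.603, 0.0792, 0.15, 101.5) xyz [-0.08 -0.13  2.45] rot [-0.  -0.   0.1]
```

View pics/side5.png

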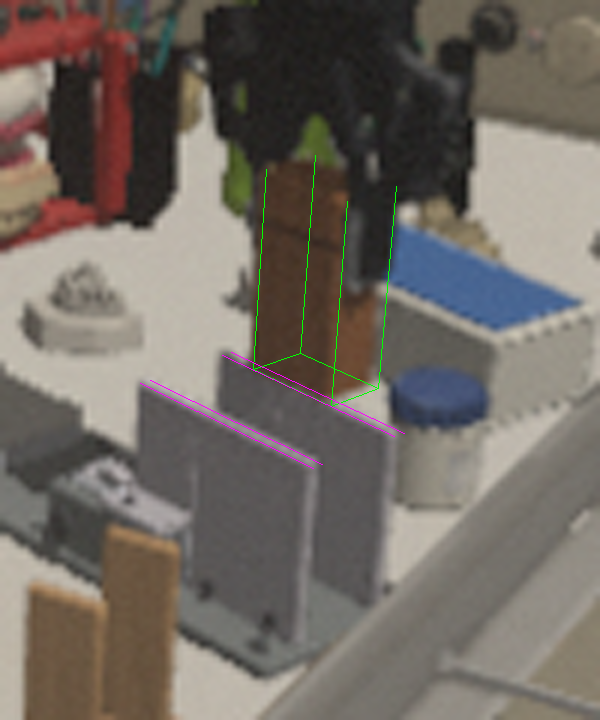

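View pics/top5.png

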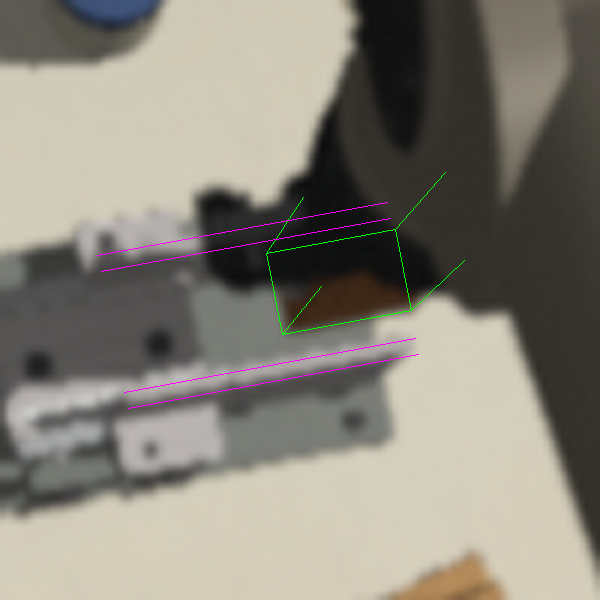

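```bash
python3 - <<'E'
from h import *
for n,(x,y,w,h,s) in dict(top=(295,128,45,30,16),side=(290,150,35,55,12)).items():
    f=imaging.grab_frame(n); g=cv2.convertScaleAbs(f[y:y+h,x:x+w],alpha=1.8,beta=10)
    c=cv2.resize(g,None,fx=s,fy=s,interpolation=cv2.INTER_CUBIC)
    for i in range(0,w,5): cv2.putText(c,str(x+i),(i*s,10),0,.35,(0,0,255),1); cv2.line(c,(i*s,12),(i*s,18),(0,0,255),1)
    for i in range(0,h,5): cv2.putText(c,str(y+i),(0,i*s+4),0,.35,(0,0,255),1)
    cv2.imwrite(f"pics/{n}6.png",c)
E
```

```text
(no output)
```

View pics/top6.png

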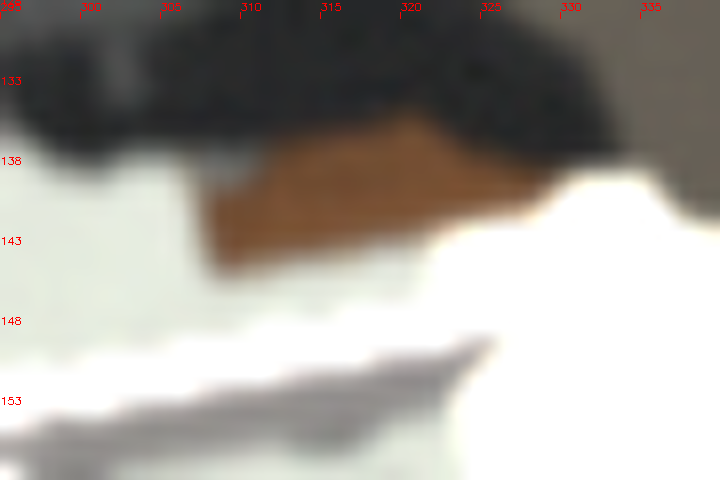

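View pics/side6.png

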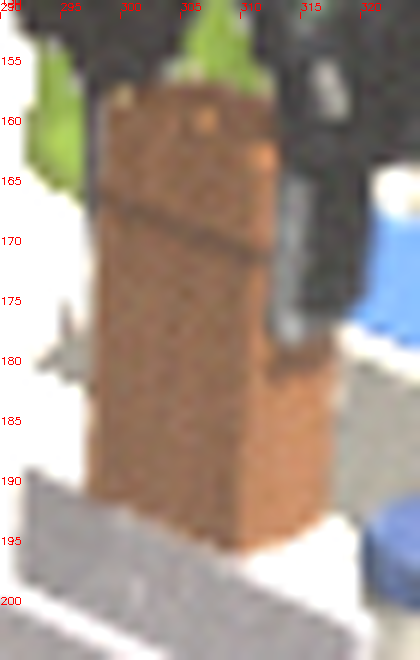

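```bash
python3 - <<'E'
from h import *
from fit import W
from scipy.optimize import least_squares
p=r.get_obs()["tcp_pos"]; print(p)
zb=p[2]-.0502
P=[("top",(308.4,145.4),.024,.015),("side",(309.3,196.1),-.024,.015),("side",(317.5,192.9),-.024,-.015),("side",(297.3,191.25),.024,.015)]
B=dict(top=[-.41,.37],side=[1.0,.72])
for use in (P,P[:1],P[1:]):
    f=lambda q:np.ravel([proj(n,W([q[0],q[1],np.radians(101.5)],np.array([a,b,zb])))[0]+B[n]-np.array(u) for n,u,a,b in use])
    s=least_squares(f,p[:2]); d=s.x-p[:2]; t=np.radians(101.5); print(s.x,"clampx off",d@[np.cos(t),np.sin(t)],"clampy off",d@[-np.sin(t),np.cos(t)],np.round(s.fun,1))
E
```

```text
[0.60274926 0.07958515 0.17472612]
[0.60168198 0.07898884] clampx off -0.0003715489070972614 clampy off 0.0011647358613979997 [-1.2 -0.1  0.6  1.3  0.3  1.6 -0.4  0. ]
[0.60150102 0.07641693] clampx off -0.0028557549084575577 clampy off 0.0018548163013044033 [-0.  0.]
[0.60485885 0.0843927 ] clampx off 0.004290454761165593 clampy off -0.003025719577476808 [ 0.4  0.3  0.1  0.6 -0.5 -0.9]
```

```bash
python3 - <<'E'
from h import *
from fit import W,O
from scipy.optimize import least_squares
p=r.get_obs()["tcp_pos"]; zb=p[2]-.0502
P=[("top",(308.4,145.4),.024,.015),("top",(328.8,141.1),-.024,.015),("side",(309.3,196.1),-.024,.015),("side",(317.5,192.9),-.024,-.015),("side",(297.3,191.25),.024,.015)]
t=np.radians(101.5)
for cam_ in ("top","side"):
    C=[(u,m) for n,u,m in O["clamp"][1] if n==cam_]
    f=lambda q:np.ravel([proj(cam_,W([q[0],q[1],t],m))[0]-np.array(u) for u,m in C])
    c=least_squares(f,[.5865,.1605],loss="soft_l1",f_scale=.5).x
    f2=lambda q:np.ravel([proj(cam_,W([q[0],q[1],t],np.array([a,b,zb])))[0]-np.array(u) for n,u,a,b in P if n==cam_])
    s=least_squares(f2,p[:2])
    for nm,d in (("block-clamp",s.x-c),("tcp-clampfit",p[:2]-c)): print(cam_,nm,"x",round(d@[np.cos(t),np.sin(t)],4),"y",round(d@[-np.sin(t),np.cos(t)],4))
    print(c,np.round(s.fun,1))
E
```

```text
top block-clamp x -0.0846 y 0.0012
top tcp-clampfit x -0.0839 y -0.0007
[0.58532002 0.16166723] [-0.6 -0.2  0.6  0.2]
side block-clamp x -0.0772 y -0.0025
side tcp-clampfit x -0.0767 y -0.0006
[0.58683995 0.1546321 ] [ 0.5  0.3  0.1  0.6 -0.6 -0.9]
```

```bash
python3 plan.py .603 .0792 .0615 101.5
```

```text
t 12.02 p [0.6027 0.0796 0.1747] yaw 101.5 tilt 0.04 w 0.0472 F [ 0.   0.1 -1.9] q [-0.4   0.43  0.22  1.79 -0.11  0.93  1.64]
-> (0.603, 0.0792, 0.0615, 101.5) xyz [-1.000e-02 -4.000e-02  1.132e+01] rot [-0.  0.  0.]
```

Call:
{"api": "jog_arm", "payload": {
  "rows": [
    {"xyz": [0, 0, 1.5], "fingers": 1.0, "delta_rot": [0, 0, 0]},
    {"xyz": [0, 0, 3], "fingers": 1.0, "delta_rot": [0, 0, 0]},
    {"xyz": [0, 0, 4.5], "fingers": 1.0, "delta_rot": [0, 0, 0]},
    {"xyz": [0, 0, 5.5], "fingers": 1.0, "delta_rot": [0, 0, 0]},
    {"xyz": [0, 0, 6], "fingers": 1.0, "delta_rot": [0, 0, 0]}
  ]
}}

```text
clock: 12.43
tcp_pos: [0.6019, 0.0795, 0.1134]
orientation: [0.316, -3.124, 0.001]
contact_force: [-1.0, -0.4, -3.1]
grip_width: 0.0469
```

```bash
python3 plan.py .603 .0792 .0615 101.5;  python3 - <<'E'
from h import *
for n,(x,y,w,h,s) in dict(top=(260,90,90,90,6),side=(265,140,80,110,6)).items():
    f=imaging.grab_frame(n); 
    cv2.imwrite(f"pics/{n}7.png",cv2.resize(cv2.convertScaleAbs(f[y:y+h,x:x+w],alpha=1.4),None,fx=s,fy=s,interpolation=cv2.INTER_CUBIC))
E
```

```text
t 12.43 p [0.6019 0.0795 0.1134] yaw 101.6 tilt 0.09 w 0.0469 F [-1.  -0.4 -3.1] q [-0.38  0.5   0.2   1.83 -0.13  0.82  1.65]
-> (0.603, 0.0792, 0.0615, 101.5) xyz [-0.11 -0.05  5.19] rot [-0.  -0.1  0.1]
```

View pics/side7.png

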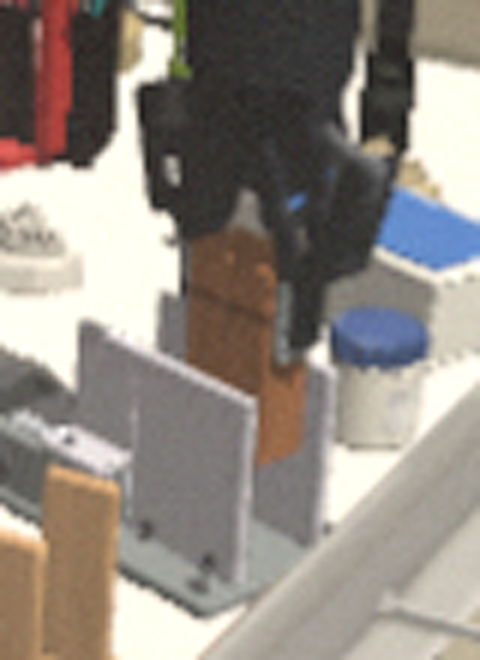

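View pics/top7.png

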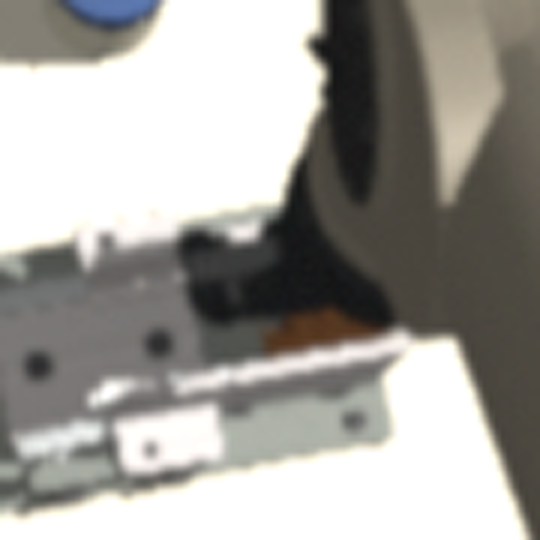

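The block has gone in between the two guard plates (side crop (265,400), clear on both sides). I continue down.

Call:
{"api": "jog_arm", "payload": {
  "rows": [
    {"xyz": [-0.1, 0, 1.3], "fingers": 1.0, "delta_rot": [0, 0, 0]},
    {"xyz": [-0.1, 0, 2.6], "fingers": 1.0, "delta_rot": [0, 0, 0]},
    {"xyz": [-0.1, 0, 3.8], "fingers": 1.0, "delta_rot": [0, 0, 0]},
    {"xyz": [-0.1, 0, 4.7], "fingers": 1.0, "delta_rot": [0, 0, 0]},
    {"xyz": [-0.1, 0, 5.1], "fingers": 1.0, "delta_rot": [0, 0, 0]}
  ]
}}

```text
clock: 12.95
tcp_pos: [0.602, 0.0794, 0.0608]
orientation: [0.316, -3.122, 0.002]
contact_force: [-0.3, -0.0, -1.1]
grip_width: 0.0473
```

```bash
python3 plan.py .603 .0792 .0605 101.5
```

```text
t 12.95 p [0.602  0.0794 0.0608] yaw 101.5 tilt 0.23 w 0.0473 F [-0.3 -0.  -1.1] q [-0.37  0.58  0.18  1.86 -0.15  0.72  1.67]
-> (0.603, 0.0792, 0.0605, 101.5) xyz [-0.1  -0.04  0.03] rot [-0.  -0.2  0. ]
```

Call:
{"api": "jog_arm", "payload": {
  "rows": [
    {"xyz": [0.1, 0, 0], "fingers": 1.0, "delta_rot": [0, -0.2, 0]},
    {"xyz": [0.3, 0, 0], "fingers": 1.0, "delta_rot": [0, -0.2, 0]},
    {"xyz": [0.45, 0, 0], "fingers": 1.0, "delta_rot": [0, -0.2, 0]},
    {"xyz": [0.55, 0, 0], "fingers": 1.0, "delta_rot": [0, -0.2, 0]},
    {"xyz": [0.6, 0, 0], "fingers": 1.0, "delta_rot": [0, -0.2, 0]}
  ]
}}

```text
clock: 13.37
tcp_pos: [0.5982, 0.0787, 0.0619]
orientation: [-0.316, 3.121, -0.001]
contact_force: [6.0, 0.0, -6.3]
grip_width: 0.0473
```

```bash
cat > cl.py <<'E'
from h import *
o=r.get_obs(); t=np.radians(101.5); u=np.array([np.cos(t),np.sin(t)]); v=np.array([-np.sin(t),np.cos(t)])
d=o["tcp_pos"][:2]-[.5865,.1605]; F=o["contact_force"]
print("t",round(o["clock"],2),"clamp x,y mm",np.round([d@u*1000,d@v*1000],1),"z",np.round(o["tcp_pos"][2],4),"F x,y,z",np.round([F[:2]@u,F[:2]@v,F[2]],1),"M",np.round(o["moment"],2),"w",round(o["grip_width"],4))
E
python3 cl.py
```

```text
t 13.37 clamp x,y mm [-82.5   4.8] z 0.0619 F x,y,z [-1.2 -5.9 -6.3] M [ 0.2  -1.33 -0.05] w 0.0473
```

Call:
{"api": "jog_arm", "payload": {
  "rows": [
    {"xyz": [-0.2, 0, 0.1], "fingers": 1.0, "delta_rot": [0, 0, 0]},
    {"xyz": [-0.5, 0, 0.1], "fingers": 1.0, "delta_rot": [0, 0, 0]},
    {"xyz": [-0.8, 0, 0.1], "fingers": 1.0, "delta_rot": [0, 0, 0]},
    {"xyz": [-1.0, 0, 0.1], "fingers": 1.0, "delta_rot": [0, 0, 0]},
    {"xyz": [-1.1, 0, 0.1], "fingers": 1.0, "delta_rot": [0, 0, 0]}
  ]
}}

```text
clock: 13.78
tcp_pos: [0.6093, 0.081, 0.061]
orientation: [-0.316, 3.121, -0.0]
contact_force: [-0.5, 0.8, -1.6]
grip_width: 0.0471
```

```bash
python3 cl.py
```

```text
t 13.78 clamp x,y mm [-82.5  -6.5] z 0.061 F x,y,z [ 0.9  0.3 -1.6] M [-0.04  0.   -0.01] w 0.0471
```

Call:
{"api": "jog_arm", "payload": {
  "rows": [
    {"xyz": [-0.1, 0, 0], "fingers": 1.0, "delta_rot": [0, 0, 0]},
    {"xyz": [-0.2, 0, 0], "fingers": 1.0, "delta_rot": [0, 0, 0]},
    {"xyz": [-0.3, 0, 0], "fingers": 1.0, "delta_rot": [0, 0, 0]},
    {"xyz": [-0.4, 0, 0], "fingers": 1.0, "delta_rot": [0, 0, 0]},
    {"xyz": [-0.4, 0, 0], "fingers": 1.0, "delta_rot": [0, 0, 0]}
  ]
}}

```text
clock: 14.2
tcp_pos: [0.6134, 0.0818, 0.061]
orientation: [-0.316, 3.121, -0.0]
contact_force: [0.3, -0.6, -2.3]
grip_width: 0.0469
```

```bash
python3 cl.py
```

```text
t 14.2 clamp x,y mm [-82.5 -10.6] z 0.061 F x,y,z [-0.6 -0.2 -2.3] M [-0.01 -0.01 -0.03] w 0.0469
```

Call:
{"api": "jog_arm", "payload": {
  "rows": [
    {"xyz": [-0.1, 0, 0], "fingers": 1.0, "delta_rot": [0, 0, 0]},
    {"xyz": [-0.15, 0, 0], "fingers": 1.0, "delta_rot": [0, 0, 0]},
    {"xyz": [-0.2, 0, 0], "fingers": 1.0, "delta_rot": [0, 0, 0]},
    {"xyz": [-0.2, 0, 0], "fingers": 1.0, "delta_rot": [0, 0, 0]},
    {"xyz": [-0.2, 0, 0], "fingers": 1.0, "delta_rot": [0, 0, 0]}
  ]
}}

```text
clock: 14.62
tcp_pos: [0.6139, 0.0818, 0.0607]
orientation: [-0.315, 3.124, -0.001]
contact_force: [-4.6, -1.4, 0.7]
grip_width: 0.0472
```

```bash
python3 cl.py
```

```text
t 14.62 clamp x,y mm [-82.5 -11.1] z 0.0607 F x,y,z [-0.4  4.7  0.7] M [-0.19  0.99 -0.12] w 0.0472
```

Contact at y = +4.8 mm and at −11.1 mm gives a range of 15.9 mm (16 expected), so the true centre is at −3.15 mm. I centre there and push.

Call:
{"api": "jog_arm", "payload": {
  "rows": [
    {"xyz": [0.3, 0, 0], "fingers": 1.0, "delta_rot": [0, 0, 0]},
    {"xyz": [0.6, 0, 0], "fingers": 1.0, "delta_rot": [0, 0, 0]},
    {"xyz": [0.8, 0, 0], "fingers": 1.0, "delta_rot": [0, 0, 0]},
    {"xyz": [0.8, 0.5, 0], "fingers": 1.0, "delta_rot": [0, 0, 0]},
    {"xyz": [0.8, 1.0, 0], "fingers": 1.0, "delta_rot": [0, 0, 0]}
  ],
  "grip_force": 110
}}

```text
clock: 15.03
tcp_pos: [0.6042, 0.0902, 0.0609]
orientation: [-0.314, 3.123, -0.001]
contact_force: [-0.6, -0.2, -2.0]
grip_width: 0.0474
```

```bash
python3 cl.py;python3 plan.py .603 .0792 .0605 101.5
```

```text
t 15.03 clamp x,y mm [-72.4  -3.3] z 0.0609 F x,y,z [-0.1  0.6 -2. ] M [ 0.08 -0.02 -0.06] w 0.0474
t 15.03 p [0.6042 0.0902 0.0609] yaw 101.5 tilt 0.14 w 0.0474 F [-0.6 -0.2 -2. ] q [-0.39  0.58  0.18  1.85 -0.15  0.72  1.65]
-> (0.603, 0.0792, 0.0605, 101.5) xyz [ 0.33 -1.05  0.04] rot [-0.   0.1 -0. ]
```

Call:
{"api": "jog_arm", "payload": {
  "rows": [
    {"xyz": [0, 0.3, 0], "fingers": 1.0, "delta_rot": [0, 0, 0]},
    {"xyz": [0, 0.6, 0], "fingers": 1.0, "delta_rot": [0, 0, 0]},
    {"xyz": [0, 0.9, 0], "fingers": 1.0, "delta_rot": [0, 0, 0]},
    {"xyz": [0, 1.1, 0], "fingers": 1.0, "delta_rot": [0, 0, 0]},
    {"xyz": [0, 1.3, 0], "fingers": 1.0, "delta_rot": [0, 0, 0]}
  ]
}}

```text
clock: 15.45
tcp_pos: [0.6023, 0.1001, 0.061]
orientation: [-0.312, 3.123, -0.006]
contact_force: [1.9, -9.8, -1.8]
grip_width: 0.047
```

```bash
python3 cl.py
```

```text
t 15.45 clamp x,y mm [-62.4  -3.4] z 0.061 F x,y,z [-10.    0.1  -1.8] M [-2.41 -0.53  0.02] w 0.047
```

Call:
{"api": "jog_arm", "payload": {
  "rows": [
    {"xyz": [0, 0.4, 0], "fingers": 1.0, "delta_rot": [0, 0, 0]},
    {"xyz": [0, 0.8, 0], "fingers": 1.0, "delta_rot": [0, 0, 0]},
    {"xyz": [0, 1.2, 0], "fingers": 1.0, "delta_rot": [0, 0, 0]},
    {"xyz": [0, 1.6, 0], "fingers": 1.0, "delta_rot": [0, 0, 0]},
    {"xyz": [0, 1.8, 0], "fingers": 1.0, "delta_rot": [0, 0, 0]}
  ]
}}

```text
clock: 15.87
tcp_pos: [0.5997, 0.1125, 0.0611]
orientation: [-0.307, 3.123, -0.015]
contact_force: [2.3, -11.2, -0.2]
grip_width: 0.0471
```

```bash
python3 cl.py; python3 - <<'E'
from h import *
for n,(x,y,w,h,s) in dict(top=(220,100,110,90,6),side=(240,140,90,110,6)).items():
    f=imaging.grab_frame(n); 
    cv2.imwrite(f"pics/{n}8.png",cv2.resize(cv2.convertScaleAbs(f[y:y+h,x:x+w],alpha=1.3),None,fx=s,fy=s,interpolation=cv2.INTER_CUBIC))
E
```

```text
t 15.87 clamp x,y mm [-49.7  -3.4] z 0.0611 F x,y,z [-11.5  -0.   -0.2] M [-2.85 -0.5   0.11] w 0.0471
```

View pics/top8.png

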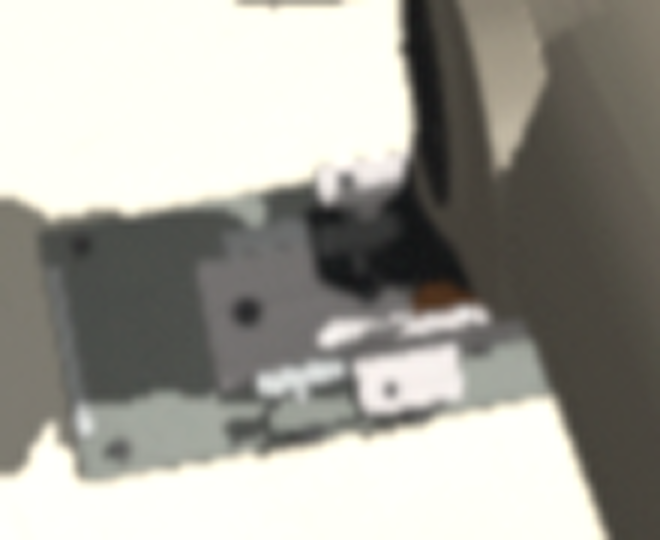

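View pics/side8.png

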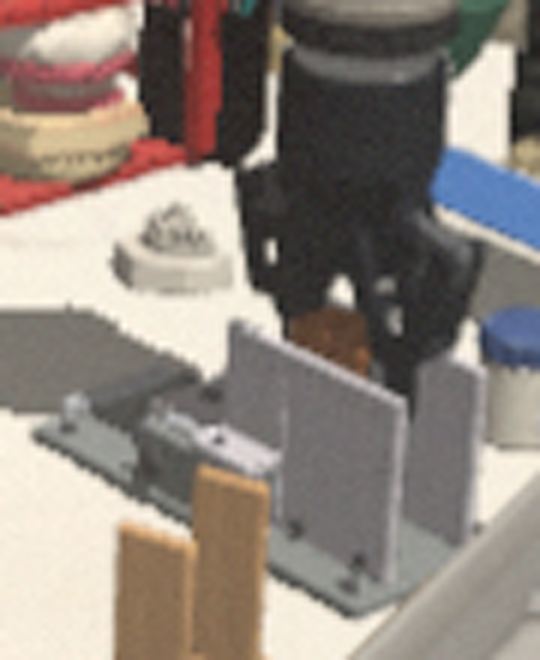

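The spacer has moved: its front edge is now at top crop x≈205, and the push force was 11.5 N. I keep pushing.

Call:
{"api": "jog_arm", "payload": {
  "rows": [
    {"xyz": [0, 0.4, 0], "fingers": 1.0, "delta_rot": [0, 0, 0]},
    {"xyz": [0, 0.8, 0], "fingers": 1.0, "delta_rot": [0, 0, 0]},
    {"xyz": [0, 1.2, 0], "fingers": 1.0, "delta_rot": [0, 0, 0]},
    {"xyz": [0, 1.6, 0], "fingers": 1.0, "delta_rot": [0, 0, 0]},
    {"xyz": [0, 1.8, 0], "fingers": 1.0, "delta_rot": [0, 0, 0]}
  ]
}}

```text
clock: 16.38
tcp_pos: [0.5961, 0.1306, 0.061]
orientation: [-0.307, 3.123, -0.015]
contact_force: [-0.7, -3.5, 0.8]
grip_width: 0.047
```

```bash
python3 cl.py; python3 plan.py .6 .11 .061 101.5
```

```text
t 16.38 clamp x,y mm [-31.2  -3.4] z 0.061 F x,y,z [-3.3  1.3  0.8] M [-0.95  0.07  0.09] w 0.047
t 16.38 p [0.5961 0.1306 0.061 ] yaw 101.2 tilt 0.59 w 0.047 F [-0.7 -3.5  0.8] q [-0.47  0.58  0.19  1.86 -0.14  0.72  1.57]
-> (0.6, 0.11, 0.061, 101.5) xyz [ 0.02 -2.1   0.02] rot [-0.6  0.2 -0.3]
```

Call:
{"api": "jog_arm", "payload": {
  "rows": [
    {"xyz": [0, 0.5, 0], "fingers": 1.0, "delta_rot": [-0.3, 0, -0.3]},
    {"xyz": [0, 0.9, 0], "fingers": 1.0, "delta_rot": [-0.6, 0.2, -0.3]},
    {"xyz": [0, 1.3, 0], "fingers": 1.0, "delta_rot": [-0.6, 0.2, -0.3]},
    {"xyz": [0, 1.7, 0], "fingers": 1.0, "delta_rot": [-0.6, 0.2, -0.3]},
    {"xyz": [0, 1.9, 0], "fingers": 1.0, "delta_rot": [-0.6, 0.2, -0.3]}
  ]
}}

```text
clock: 16.8
tcp_pos: [0.5922, 0.1502, 0.0608]
orientation: [0.317, -3.125, -0.001]
contact_force: [-0.1, -1.6, -0.6]
grip_width: 0.0472
```

Call:
{"api": "jog_arm", "payload": {
  "rows": [
    {"xyz": [0, 0.15, 0], "fingers": 1.0, "delta_rot": [0, 0, 0]},
    {"xyz": [0, 0.3, 0], "fingers": 1.0, "delta_rot": [0, 0, 0]},
    {"xyz": [0, 0.45, 0], "fingers": 1.0, "delta_rot": [0, 0, 0]},
    {"xyz": [0, 0.6, 0], "fingers": 1.0, "delta_rot": [0, 0, 0]},
    {"xyz": [0, 0.6, 0], "fingers": 1.0, "delta_rot": [0, 0, 0]}
  ]
}}

```text
clock: 17.22
tcp_pos: [0.591, 0.1565, 0.0608]
orientation: [0.318, -3.125, -0.002]
contact_force: [-0.8, -0.3, -1.8]
grip_width: 0.0469
```

```bash
python3 cl.py; python3 - <<'E'
from h import *
for n,(x,y,w,h,s) in dict(top=(220,100,110,90,6),side=(240,140,90,110,6)).items():
    f=imaging.grab_frame(n); 
    cv2.imwrite(f"pics/{n}9.png",cv2.resize(cv2.convertScaleAbs(f[y:y+h,x:x+w],alpha=1.3),None,fx=s,fy=s,interpolation=cv2.INTER_CUBIC))
E
```

```text
t 17.22 clamp x,y mm [-4.8 -3.6] z 0.0608 F x,y,z [-0.1  0.9 -1.8] M [-0.2  -0.02  0.06] w 0.0469
```

View pics/top9.png

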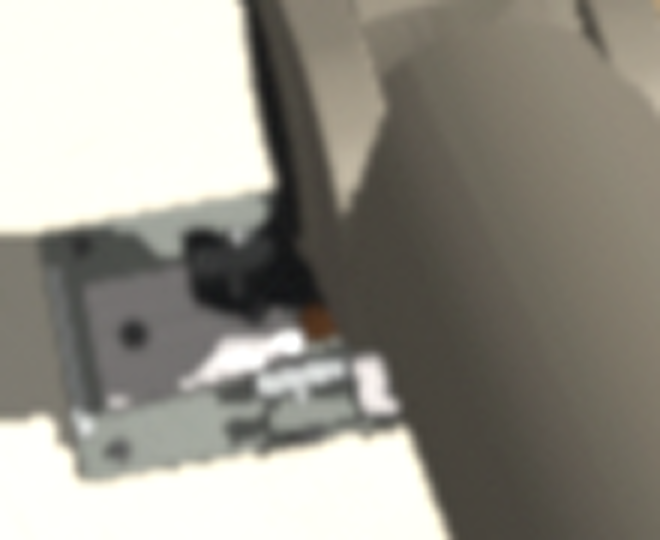

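View pics/side9.png

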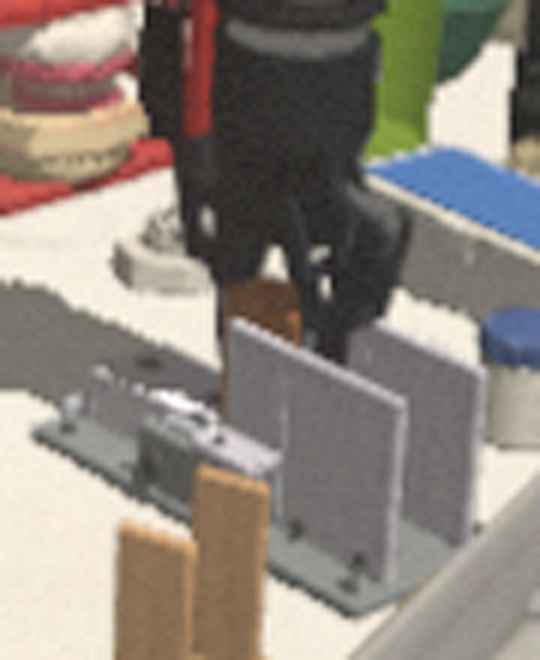

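The spacer's front is just short of the stop strip (top crop x≈85, strip at ≈70), about 57 mm out. I back the block off a little and lift it straight out.

Call:
{"api": "jog_arm", "payload": {
  "rows": [
    {"xyz": [0, -0.4, 0], "fingers": 1.0, "delta_rot": [0, 0, 0]},
    {"xyz": [0, -0.4, -0.5], "fingers": 1.0, "delta_rot": [0, 0, 0]},
    {"xyz": [0, -0.4, -2], "fingers": 1.0, "delta_rot": [0, 0, 0]},
    {"xyz": [0, -0.4, -4], "fingers": 1.0, "delta_rot": [0, 0, 0]},
    {"xyz": [0, -0.4, -6], "fingers": 1.0, "delta_rot": [0, 0, 0]}
  ]
}}

```text
clock: 17.73
tcp_pos: [0.5914, 0.1525, 0.1214]
orientation: [0.317, -3.124, -0.002]
contact_force: [0.2, 1.5, -2.5]
grip_width: 0.0471
```

```bash
python3 cl.py; python3 plan.py .45 .17 .18 101.5
```

```text
t 17.73 clamp x,y mm [-8.8 -3.2] z 0.1214 F x,y,z [ 1.4 -0.5 -2.5] M [-0.01 -0.06 -0.01] w 0.0471
t 17.73 p [0.5914 0.1525 0.1214] yaw 101.6 tilt 0.14 w 0.0471 F [ 0.2  1.5 -2.5] q [-0.5   0.5   0.2   1.82 -0.13  0.84  1.53]
-> (0.45, 0.17, 0.18, 101.5) xyz [13.51  4.57 -5.83] rot [ 0.1 -0.1  0.1]
```

Call:
{"api": "jog_arm", "payload": {
  "rows": [
    {"xyz": [0, 0, -2], "fingers": 1.0, "delta_rot": [0.1, 0, 0]},
    {"xyz": [0, 0, -4], "fingers": 1.0, "delta_rot": [0.1, 0, 0]},
    {"xyz": [0, 0, -6], "fingers": 1.0, "delta_rot": [0.1, 0, 0]},
    {"xyz": [1, 0, -6.5], "fingers": 1.0, "delta_rot": [0.1, 0, 0]},
    {"xyz": [4, 1, -6.5], "fingers": 1.0, "delta_rot": [0.1, 0, 0]}
  ]
}}

```text
clock: 18.15
tcp_pos: [0.5542, 0.1529, 0.1887]
orientation: [-0.311, 3.121, -0.0]
contact_force: [0.7, -0.1, -2.5]
grip_width: 0.0469
```

```bash
python3 plan.py .45 .145 .18 101.5
```

```text
t 18.15 p [0.5542 0.1529 0.1887] yaw 101.4 tilt 0.32 w 0.0469 F [ 0.7 -0.1 -2.5] q [-0.55  0.36  0.22  1.86 -0.09  0.93  1.48]
-> (0.45, 0.145, 0.18, 101.5) xyz [10.37  1.28  0.81] rot [-0.   0.3 -0.1]
```

Call:
{"api": "jog_arm", "payload": {
  "rows": [
    {"xyz": [3, 0.4, 0], "fingers": 1.0, "delta_rot": [0, 0.3, 0]},
    {"xyz": [6, 0.8, 0], "fingers": 1.0, "delta_rot": [0, 0.3, 0]},
    {"xyz": [9, 1.1, 1], "fingers": 1.0, "delta_rot": [0, 0.3, 0]},
    {"xyz": [10.4, 1.3, 4], "fingers": 1.0, "delta_rot": [0, 0.3, 0]},
    {"xyz": [10.4, 1.3, 7], "fingers": 1.0, "delta_rot": [0, 0.3, 0]}
  ]
}}

```text
clock: 18.57
tcp_pos: [0.4461, 0.1449, 0.1179]
orientation: [0.314, -3.126, -0.001]
contact_force: [0.3, 0.6, -2.8]
grip_width: 0.047
```

```bash
python3 plan.py .45 .145 .055 101.5
```

```text
t 18.57 p [0.4461 0.1449 0.1179] yaw 101.5 tilt 0.05 w 0.047 F [ 0.3  0.6 -2.8] q [-0.61  0.3   0.19  2.15 -0.09  0.7   1.41]
-> (0.45, 0.145, 0.055, 101.5) xyz [-0.38 -0.07  6.29] rot [ 0.1  0.  -0. ]
```

Call:
{"api": "jog_arm", "payload": {
  "rows": [
    {"xyz": [-0.3, 0, 2], "fingers": 1.0, "delta_rot": [0.1, 0, 0]},
    {"xyz": [-0.3, 0, 4], "fingers": 1.0, "delta_rot": [0.1, 0, 0]},
    {"xyz": [-0.3, 0, 5.3], "fingers": 1.0, "delta_rot": [0.1, 0, 0]},
    {"xyz": [-0.3, 0, 6.1], "fingers": 1.0, "delta_rot": [0.1, 0, 0]},
    {"xyz": [-0.3, 0, 6.5], "fingers": 1.0, "delta_rot": [0.1, 0, 0]}
  ]
}}

```text
clock: 18.98
tcp_pos: [0.4477, 0.145, 0.0517]
orientation: [0.314, -3.124, 0.002]
contact_force: [0.4, -0.0, -2.0]
grip_width: 0.0465
```

```bash
python3 plan.py .45 .145 .05 101.5;  python3 - <<'E'
from h import *
for n,(x,y,w,h,s) in dict(side=(190,140,110,110,6)).items():
    f=imaging.grab_frame(n); 
    cv2.imwrite(f"pics/{n}10.png",cv2.resize(cv2.convertScaleAbs(f[y:y+h,x:x+w],alpha=1.3),None,fx=s,fy=s,interpolation=cv2.INTER_CUBIC))
E
```

```text
t 18.98 p [0.4477 0.145  0.0517] yaw 101.5 tilt 0.15 w 0.0465 F [ 0.4 -0.  -2. ] q [-0.58  0.42  0.16  2.18 -0.12  0.55  1.44]
-> (0.45, 0.145, 0.05, 101.5) xyz [-0.23 -0.04  0.17] rot [-0.1 -0.1 -0. ]
```

View pics/side10.png

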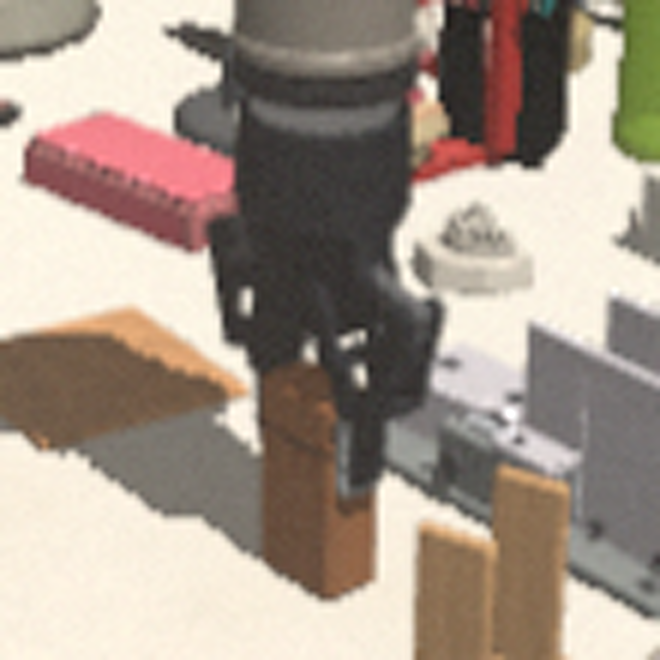

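Call:
{"api": "jog_arm", "payload": {
  "rows": [
    {"xyz": [0, 0, 0.05], "fingers": 1.0, "delta_rot": [0, -0.1, 0]},
    {"xyz": [0, 0, 0.1], "fingers": 1.0, "delta_rot": [0, -0.1, 0]},
    {"xyz": [0, 0, 0.15], "fingers": 1.0, "delta_rot": [0, -0.1, 0]},
    {"xyz": [0, 0, 0.18], "fingers": 1.0, "delta_rot": [0, -0.1, 0]},
    {"xyz": [0, 0, 0.2], "fingers": 1.0, "delta_rot": [0, -0.1, 0]}
  ]
}}

```text
clock: 19.45
tcp_pos: [0.4483, 0.1453, 0.0502]
orientation: [-0.314, 3.125, -0.001]
contact_force: [-0.8, 0.4, 1.9]
grip_width: 0.0471
```

```bash
python3 plan.py .45 .145 .05 101.5
```

```text
t 19.45 p [0.4483 0.1453 0.0502] yaw 101.5 tilt 0.07 w 0.0471 F [-0.8  0.4  1.9] q [-0.58  0.43  0.16  2.18 -0.13  0.54  1.45]
-> (0.45, 0.145, 0.05, 101.5) xyz [-0.16 -0.06  0.02] rot [-0.1  0.  -0. ]
```

Bench contact at the expected height. I release and rise.

Call:
{"api": "jog_arm", "payload": {
  "rows": [
    {"xyz": [0, 0, 0], "fingers": 0.0, "delta_rot": [0, 0, 0]},
    {"xyz": [0, 0, 0], "fingers": 0.0, "delta_rot": [0, 0, 0]},
    {"xyz": [0, 0, 0], "fingers": 0.0, "delta_rot": [0, 0, 0]},
    {"xyz": [0, 0, 0], "fingers": 0.0, "delta_rot": [0, 0, 0]},
    {"xyz": [0, 0, 0], "fingers": 0.0, "delta_rot": [0, 0, 0]}
  ]
}}

```text
clock: 19.87
tcp_pos: [0.4484, 0.1454, 0.0504]
orientation: [-0.314, 3.125, -0.001]
contact_force: [0.4, 0.4, -0.4]
grip_width: 0.0849
```

Call:
{"api": "jog_arm", "payload": {
  "rows": [
    {"xyz": [0, 0, -1], "fingers": 0.0, "delta_rot": [0, 0, 0]},
    {"xyz": [0, 0, -3], "fingers": 0.0, "delta_rot": [0, 0, 0]},
    {"xyz": [0, 0, -6], "fingers": 0.0, "delta_rot": [0, 0, 0]},
    {"xyz": [0, 0, -9], "fingers": 0.0, "delta_rot": [0, 0, 0]},
    {"xyz": [0, 0, -11], "fingers": 0.0, "delta_rot": [0, 0, 0]}
  ]
}}

```text
clock: 20.28
tcp_pos: [0.4491, 0.1455, 0.1635]
orientation: [-0.313, 3.122, 0.0]
contact_force: [0.7, 0.7, -0.3]
grip_width: 0.0851
```

```bash
python3 plan.py .575 .219 .16 13.5;  python3 - <<'E'
from h import *
for n,(x,y,w,h,s) in dict(side=(190,140,120,120,6),top=(215,110,120,100,6)).items():
    f=imaging.grab_frame(n); 
    c=cv2.resize(f[y:y+h,x:x+w],None,fx=s,fy=s,interpolation=cv2.INTER_CUBIC)
    for i in range(0,w,10): cv2.putText(c,str(x+i),(i*s,10),0,.35,(0,0,255),1); cv2.line(c,(i*s,12),(i*s,18),(0,0,255),1)
    for i in range(0,h,10): cv2.putText(c,str(y+i),(0,i*s+4),0,.35,(0,0,255),1)
    cv2.imwrite(f"pics/{n}11.png",c)
E
```

```text
t 20.28 p [0.4491 0.1455 0.1635] yaw 101.4 tilt 0.21 w 0.0851 F [ 0.7  0.7 -0.3] q [-0.63  0.23  0.21  2.11 -0.06  0.81  1.39]
-> (0.575, 0.219, 0.16, 13.5) xyz [-13.8    4.71   0.4 ] rot [ 0.2  0.2 87.9]
```

View pics/side11.png

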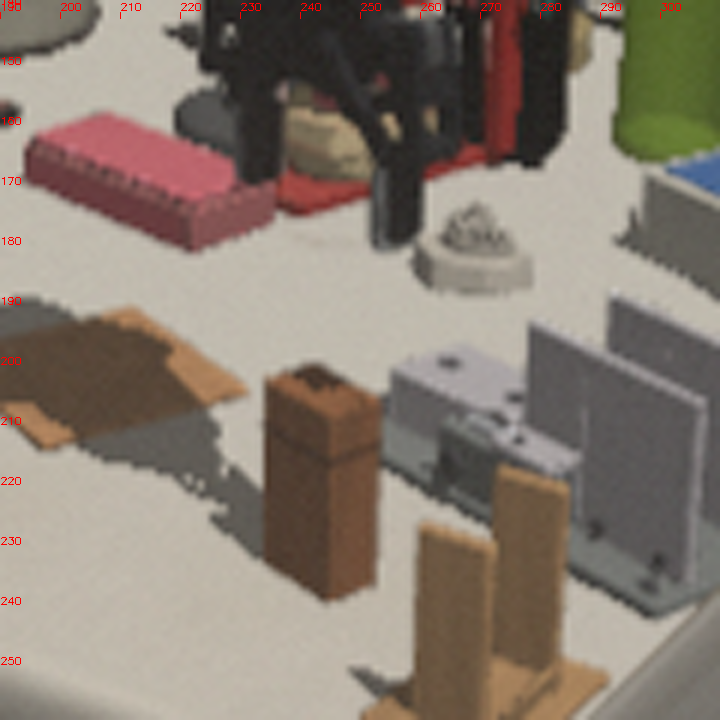

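View pics/top11.png

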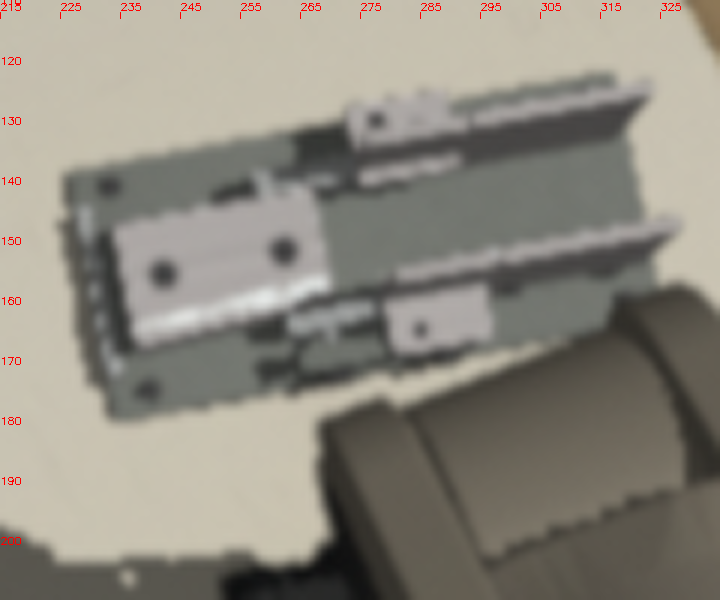

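The block stands free at side crop (320,480). The spacer lies fully in the bay, with top-face corners at (233.7,148) and (267.5,142.2). I measure it.

```bash
python3 - <<'E'
from h import *
from fit import W
from scipy.optimize import least_squares
# spacer_mid frame: -y side at -.0235; +y at +.0265(x=+.04), +.0205(x=-.04)
P=[("top",(215+112/6,110+228/6),(.04,-.0235,.038)),("top",(215+315/6,110+193/6),(-.04,-.0235,.038)),("top",(215+131/6,110+322/6),(.04,.0265,.038)),("top",(215+330/6,110+275/6),(-.04,.0205,.038)),
("side",(190+390/6,140+370/6),(.04,.0265,.038)),("side",(190+462/6,140+343/6),(.04,-.0235,.038))]
B=dict(top=[-.41,.37],side=[1.0,.72])
for cams in (("top","side"),("top",)):
    U=[p for p in P if p[0] in cams]
    f=lambda q:np.ravel([proj(n,W(q,np.array(m)))[0]+B[n]-np.array(u) for n,u,m in U])
    s=least_squares(f,[.575,.218,np.radians(101.5)],x_scale=[.01,.01,.1]); q=s.x
    t=np.radians(101.5); d=q[:2]-[.5865,.1605]
    print(q[:2],np.degrees(q[2]),"clamp x",d@[np.cos(t),np.sin(t)],"y",d@[-np.sin(t),np.cos(t)]); print(np.round(s.fun,1))
E
python3 plan.py .572 .226 .12 13.5
```

```text
[0.57686655 0.21797039] 101.57518615806775 clamp x 0.058237250586791287 y -0.002017699374554645
[-0.4 -1.9 -0.8 -2.3  0.4  3.3  0.3  2.3  0.6 -0.7  1.2 -0.5]
[0.57772741 0.21775478] 100.54626318381992 clamp x 0.057854344030303186 y -0.002818293690876049
[-0.1 -2.5 -0.5 -2.4  0.3  2.6  0.3  2.2]
t 20.38 p [0.4506 0.1463 0.1644] yaw 101.5 tilt 0.47 w 0.0855 F [ 0.2 -0.1 -0.7] q [-0.63  0.23  0.21  2.11 -0.06  0.8   1.39]
-> (0.572, 0.226, 0.12, 13.5) xyz [-13.44   5.4    4.55] rot [ 0.4  0.3 87.9]
```

```bash
python3 plan.py .5765 .2207 .15 13.5
```

```text
t 20.38 p [0.4506 0.1463 0.1644] yaw 101.5 tilt 0.47 w 0.0855 F [ 0.2 -0.1 -0.7] q [-0.63  0.23  0.21  2.11 -0.06  0.8   1.39]
-> (0.5765, 0.2207, 0.15, 13.5) xyz [-13.8    4.79   1.55] rot [ 0.4  0.3 87.9]
```

Call:
{"api": "jog_arm", "payload": {
  "rows": [
    {"xyz": [-2.8, 1, 0.3], "fingers": 0.0, "delta_rot": [0.4, 0.3, 87]},
    {"xyz": [-5.6, 2, 0.6], "fingers": 0.0, "delta_rot": [0.4, 0.3, 87]},
    {"xyz": [-8.4, 3, 0.9], "fingers": 0.0, "delta_rot": [0.4, 0.3, 87]},
    {"xyz": [-11, 4, 1.2], "fingers": 0.0, "delta_rot": [0.4, 0.3, 87]},
    {"xyz": [-13.8, 4.8, 1.4], "fingers": 0.0, "delta_rot": [0.4, 0.3, 87]}
  ]
}}

```text
clock: 20.8
tcp_pos: [0.5766, 0.2217, 0.1507]
orientation: [-0.67, -3.069, 0.002]
contact_force: [0.5, 0.1, 0.5]
grip_width: 0.0854
```

```bash
python3 plan.py .5765 .2207 .14 13.5
```

```text
t 20.8 p [0.5766 0.2217 0.1507] yaw 65.4 tilt 0.08 w 0.0854 F [0.5 0.1 0.5] q [-0.71  0.48  0.32  1.79 -0.19  0.9   0.84]
-> (0.5765, 0.2207, 0.14, 13.5) xyz [-0.04 -0.09  1.07] rot [-0.1  0.  51.9]
```

Call:
{"api": "jog_arm", "payload": {
  "rows": [
    {"xyz": [0, -0.1, 0.5], "fingers": 0.0, "delta_rot": [-0.1, 0, 51.9]},
    {"xyz": [0, -0.1, 1], "fingers": 0.0, "delta_rot": [-0.1, 0, 51.9]},
    {"xyz": [0, -0.1, 1], "fingers": 0.0, "delta_rot": [-0.1, 0, 51.9]},
    {"xyz": [0, -0.1, 1], "fingers": 0.0, "delta_rot": [-0.1, 0, 51.9]},
    {"xyz": [0, -0.1, 1], "fingers": 0.0, "delta_rot": [-0.1, 0, 51.9]}
  ]
}}

```text
clock: 21.22
tcp_pos: [0.5756, 0.2205, 0.14]
orientation: [-1.583, -2.713, 0.002]
contact_force: [-0.4, 0.0, 0.4]
grip_width: 0.0857
```

```bash
python3 plan.py .5765 .2207 .08 13.5
```

```text
t 21.22 p [0.5756 0.2205 0.14  ] yaw 29.5 tilt 0.08 w 0.0857 F [-0.4  0.   0.4] q [-0.82  0.52  0.47  1.81 -0.29  0.89  0.31]
-> (0.5765, 0.2207, 0.08, 13.5) xyz [-0.03  0.1   5.99] rot [-0.1  0.  16. ]
```

Call:
{"api": "jog_arm", "payload": {
  "rows": [
    {"xyz": [0, 0.1, 0.5], "fingers": 0.0, "delta_rot": [-0.1, 0, 16]},
    {"xyz": [0, 0.1, 1.5], "fingers": 0.0, "delta_rot": [-0.1, 0, 16]},
    {"xyz": [0, 0.1, 3], "fingers": 0.0, "delta_rot": [-0.1, 0, 16]},
    {"xyz": [0, 0.1, 5], "fingers": 0.0, "delta_rot": [-0.1, 0, 16]},
    {"xyz": [0, 0.1, 6], "fingers": 0.0, "delta_rot": [-0.1, 0, 16]}
  ]
}}

```text
clock: 21.63
tcp_pos: [0.5747, 0.2207, 0.0776]
orientation: [-1.944, -2.467, 0.005]
contact_force: [-0.4, 1.3, -1.0]
grip_width: 0.0853
```

```bash
python3 plan.py .5765 .2207 .016 13.5;  python3 - <<'E'
from h import *
for n,(x,y,w,h,s) in dict(side=(220,130,120,120,6),top=(215,90,120,100,6)).items():
    f=imaging.grab_frame(n); 
    c=cv2.resize(f[y:y+h,x:x+w],None,fx=s,fy=s,interpolation=cv2.INTER_CUBIC)
    cv2.imwrite(f"pics/{n}12.png",cv2.convertScaleAbs(c,alpha=1.4))
E
```

```text
t 21.63 p [0.5747 0.2207 0.0776] yaw 13.5 tilt 0.18 w 0.0853 F [-0.4  1.3 -1. ] q [-0.83  0.61  0.5   1.85 -0.4   0.79  0.11]
-> (0.5765, 0.2207, 0.016, 13.5) xyz [-0.03  0.19  6.16] rot [-0.2  0.1  0. ]
```

View pics/side12.png

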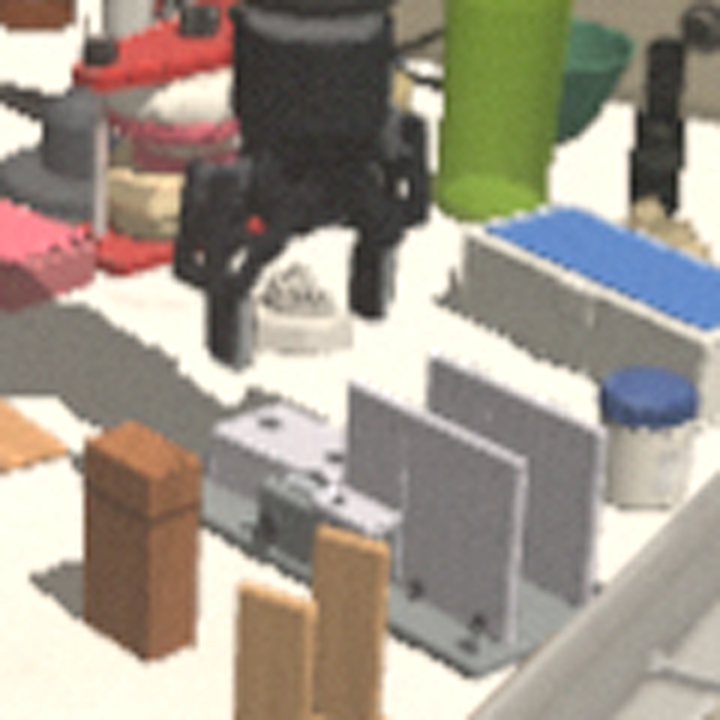

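View pics/top12.png

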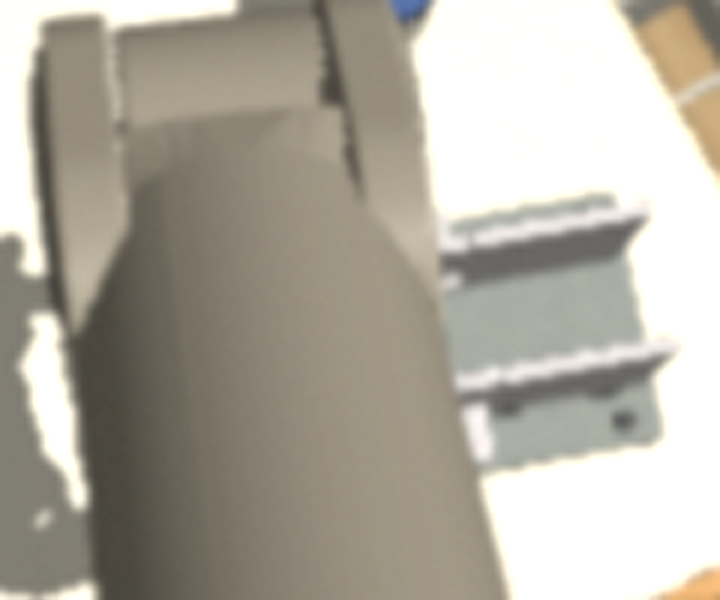

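In the side picture the fingers straddle the spacer: the tips at crop (230,365) and (370,318) are above its visible top, about (285,435). I go down.

Call:
{"api": "jog_arm", "payload": {
  "rows": [
    {"xyz": [0, 0.15, 1.5], "fingers": 0.0, "delta_rot": [-0.2, 0.1, 0]},
    {"xyz": [0, 0.15, 3], "fingers": 0.0, "delta_rot": [-0.2, 0.1, 0]},
    {"xyz": [0, 0.15, 4.2], "fingers": 0.0, "delta_rot": [-0.2, 0.1, 0]},
    {"xyz": [0, 0.15, 5.2], "fingers": 0.0, "delta_rot": [-0.2, 0.1, 0]},
    {"xyz": [0, 0.15, 5.8], "fingers": 0.0, "delta_rot": [-0.2, 0.1, 0]}
  ]
}}

```text
clock: 22.15
tcp_pos: [0.5756, 0.2205, 0.019]
orientation: [-1.944, -2.467, 0.001]
contact_force: [-0.0, -0.5, 1.0]
grip_width: 0.0851
```

Call:
{"api": "jog_arm", "payload": {
  "rows": [
    {"xyz": [0, 0, 0.1], "fingers": 0.0, "delta_rot": [0, 0, 0]},
    {"xyz": [0, 0, 0.2], "fingers": 0.0, "delta_rot": [0, 0, 0]},
    {"xyz": [0, 0, 0.3], "fingers": 0.0, "delta_rot": [0, 0, 0]},
    {"xyz": [0, 0, 0.3], "fingers": 0.0, "delta_rot": [0, 0, 0]},
    {"xyz": [0, 0, 0.3], "fingers": 0.0, "delta_rot": [0, 0, 0]}
  ]
}}

```text
clock: 22.57
tcp_pos: [0.5759, 0.2206, 0.0166]
orientation: [-1.944, -2.467, 0.0]
contact_force: [-0.4, 0.1, 0.6]
grip_width: 0.0856
```

```bash
python3 plan.py .5765 .2207 .016 13.5
```

```text
t 22.57 p [0.5759 0.2206 0.0166] yaw 13.5 tilt 0.03 w 0.0856 F [-0.4  0.1  0.6] q [-0.79  0.7   0.44  1.86 -0.45  0.68  0.16]
-> (0.5765, 0.2207, 0.016, 13.5) xyz [-0.01  0.06  0.06] rot [-0. -0.  0.]
```

Call:
{"api": "jog_arm", "payload": {
  "rows": [
    {"xyz": [0, 0, 0], "fingers": 1.0, "delta_rot": [0, 0, 0]},
    {"xyz": [0, 0, 0], "fingers": 1.0, "delta_rot": [0, 0, 0]},
    {"xyz": [0, 0, 0], "fingers": 1.0, "delta_rot": [0, 0, 0]},
    {"xyz": [0, 0, 0], "fingers": 1.0, "delta_rot": [0, 0, 0]},
    {"xyz": [0, 0, 0], "fingers": 1.0, "delta_rot": [0, 0, 0]}
  ],
  "grip_force": 60
}}

```text
clock: 22.98
tcp_pos: [0.5759, 0.2207, 0.0172]
orientation: [-1.944, -2.467, -0.0]
contact_force: [-2.7, 0.1, 5.3]
grip_width: 0.0458
```

```bash
python3 plan.py .5765 .2207 .016 13.5;  python3 - <<'E'
from h import *
for n,(x,y,w,h,s) in dict(side=(220,150,110,100,6)).items():
    f=imaging.grab_frame(n); 
    c=cv2.resize(f[y:y+h,x:x+w],None,fx=s,fy=s,interpolation=cv2.INTER_CUBIC)
    cv2.imwrite(f"pics/{n}13.png",cv2.convertScaleAbs(c,alpha=1.4))
E
```

```text
t 22.98 p [0.5759 0.2207 0.0172] yaw 13.5 tilt 0.06 w 0.0458 F [-2.7  0.1  5.3] q [-0.79  0.7   0.44  1.86 -0.45  0.68  0.16]
-> (0.5765, 0.2207, 0.016, 13.5) xyz [-0.02  0.06  0.12] rot [-0. -0.  0.]
```

View pics/side13.png

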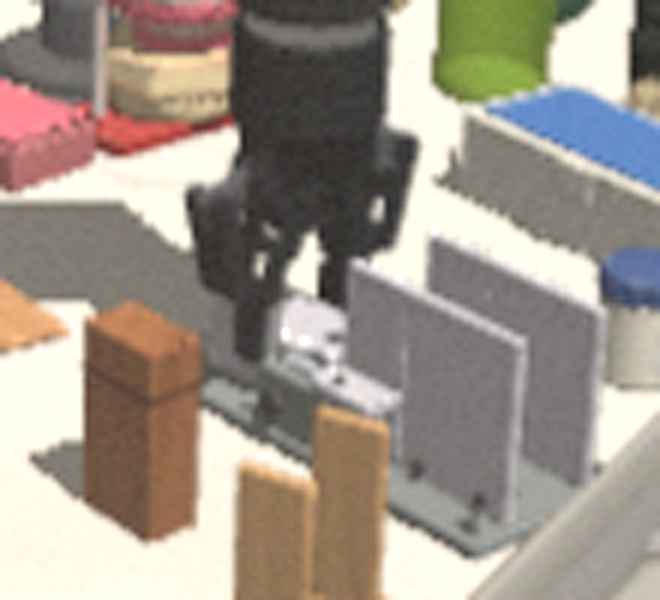

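The fingers are closed on the spacer near its middle (opening 45.8 mm plus about 1 mm, against 47 expected). I tighten and lift.

Call:
{"api": "jog_arm", "payload": {
  "rows": [
    {"xyz": [0, 0, 0], "fingers": 1.0, "delta_rot": [0, 0, 0]},
    {"xyz": [0, 0, 0], "fingers": 1.0, "delta_rot": [0, 0, 0]},
    {"xyz": [0, 0, -0.5], "fingers": 1.0, "delta_rot": [0, 0, 0]},
    {"xyz": [0, 0, -1.5], "fingers": 1.0, "delta_rot": [0, 0, 0]},
    {"xyz": [0, 0, -3], "fingers": 1.0, "delta_rot": [0, 0, 0]}
  ],
  "grip_force": 110
}}

```text
clock: 23.45
tcp_pos: [0.5747, 0.2202, 0.0467]
orientation: [-1.943, -2.466, 0.004]
contact_force: [0.0, 0.9, -1.4]
grip_width: 0.0444
```

Call:
{"api": "jog_arm", "payload": {
  "rows": [
    {"xyz": [0, 0, -2], "fingers": 1.0, "delta_rot": [0, 0, 0]},
    {"xyz": [0, 0, -4], "fingers": 1.0, "delta_rot": [0, 0, 0]},
    {"xyz": [0, 0, -5.5], "fingers": 1.0, "delta_rot": [0, 0, 0]},
    {"xyz": [0, 0, -7], "fingers": 1.0, "delta_rot": [0, 0, 0]},
    {"xyz": [0, 0, -7], "fingers": 1.0, "delta_rot": [0, 0, 0]}
  ]
}}

```text
clock: 23.87
tcp_pos: [0.5769, 0.2208, 0.1201]
orientation: [1.945, 2.467, 0.004]
contact_force: [0.3, -0.5, -1.2]
grip_width: 0.0446
```

```bash
python3 plan.py .433 .373 .11 13.5;  python3 - <<'E'
from h import *
for n,(x,y,w,h,s) in dict(side=(220,120,110,120,6)).items():
    f=imaging.grab_frame(n); 
    c=cv2.resize(f[y:y+h,x:x+w],None,fx=s,fy=s,interpolation=cv2.INTER_CUBIC)
    cv2.imwrite(f"pics/{n}14.png",cv2.convertScaleAbs(c,alpha=1.4))
E
```

```text
t 23.87 p [0.5769 0.2208 0.1201] yaw 13.5 tilt 0.13 w 0.0446 F [ 0.3 -0.5 -1.2] q [-0.85  0.56  0.53  1.82 -0.36  0.86  0.09]
-> (0.433, 0.373, 0.11, 13.5) xyz [ 18.16 -10.44   1.01] rot [ 0.1 -0.1 -0. ]
```

View pics/side14.png

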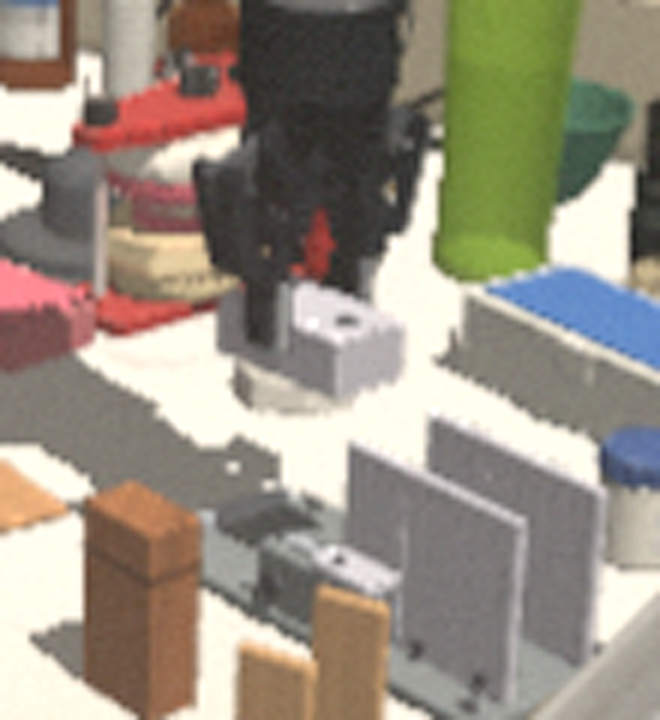

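The spacer hangs level in the fingers (side crop (310,340)), and the block still stands. I carry the spacer to the mat.

Call:
{"api": "jog_arm", "payload": {
  "rows": [
    {"xyz": [3, -1.7, 0], "fingers": 1.0, "delta_rot": [0, 0, 0]},
    {"xyz": [6.5, -3.7, 0], "fingers": 1.0, "delta_rot": [0, 0, 0]},
    {"xyz": [10, -5.6, 0], "fingers": 1.0, "delta_rot": [0, 0, 0]},
    {"xyz": [13.5, -7.6, 0], "fingers": 1.0, "delta_rot": [0, 0, 0]},
    {"xyz": [16.5, -9.4, 0], "fingers": 1.0, "delta_rot": [0, 0, 0]}
  ]
}}

```text
clock: 24.33
tcp_pos: [0.4433, 0.3608, 0.1174]
orientation: [-1.942, -2.467, 0.002]
contact_force: [0.7, 0.7, -2.3]
grip_width: 0.0447
```

```bash
python3 plan.py .432 .378 .07 13.5
```

```text
t 24.33 p [0.4433 0.3608 0.1174] yaw 13.6 tilt 0.11 w 0.0447 F [ 0.7  0.7 -2.3] q [-1.2   0.49  0.53  1.93 -0.34  0.81 -0.24]
-> (0.432, 0.378, 0.07, 13.5) xyz [ 1.94 -0.69  4.74] rot [-0.1 -0.   0.1]
```

Call:
{"api": "jog_arm", "payload": {
  "rows": [
    {"xyz": [1, -0.4, 1], "fingers": 1.0, "delta_rot": [-0.1, 0, 0.1]},
    {"xyz": [1.9, -0.7, 2.5], "fingers": 1.0, "delta_rot": [-0.1, 0, 0.1]},
    {"xyz": [1.9, -0.7, 4.5], "fingers": 1.0, "delta_rot": [-0.1, 0, 0.1]},
    {"xyz": [1.9, -0.7, 6], "fingers": 1.0, "delta_rot": [-0.1, 0, 0.1]},
    {"xyz": [1.9, -0.7, 6.5], "fingers": 1.0, "delta_rot": [-0.1, 0, 0.1]}
  ]
}}

```text
clock: 24.75
tcp_pos: [0.4301, 0.3761, 0.0493]
orientation: [-1.944, -2.467, 0.008]
contact_force: [-0.7, -0.6, -2.4]
grip_width: 0.0447
```

```bash
python3 plan.py .432 .378 .0155 13.5;  python3 - <<'E'
from h import *
for n,(x,y,w,h,s) in dict(side=(150,130,110,100,6),top=(140,150,110,100,6)).items():
    f=imaging.grab_frame(n); 
    c=cv2.resize(f[y:y+h,x:x+w],None,fx=s,fy=s,interpolation=cv2.INTER_CUBIC)
    cv2.imwrite(f"pics/{n}15.png",cv2.convertScaleAbs(c,alpha=1.4))
E
```

```text
t 24.75 p [0.4301 0.3761 0.0493] yaw 13.5 tilt 0.28 w 0.0447 F [-0.7 -0.6 -2.4] q [-1.18  0.59  0.47  1.96 -0.41  0.68 -0.22]
-> (0.432, 0.378, 0.0155, 13.5) xyz [0.15 0.24 3.37] rot [-0.2  0.1  0. ]
```

View pics/side15.png

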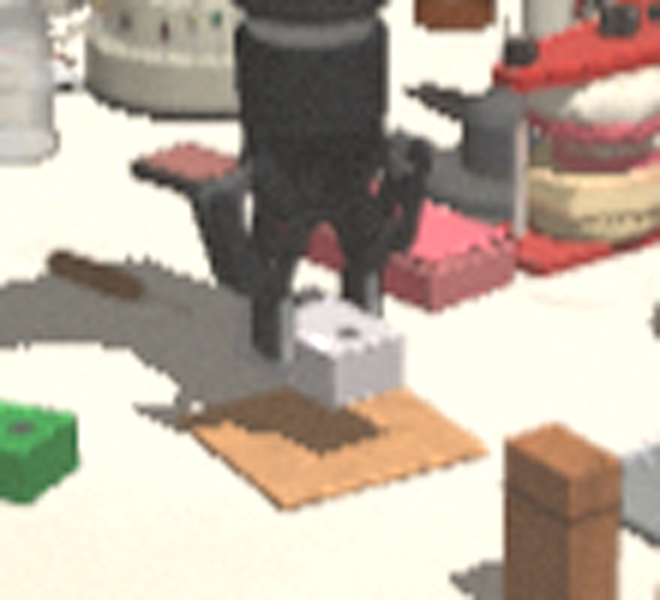

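View pics/top15.png

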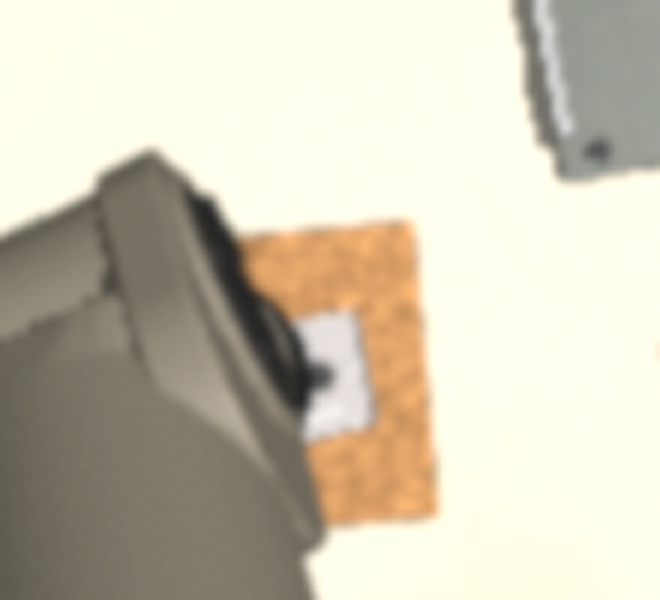

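```bash
python3 - <<'E'
from h import *
X=onz("top",(140+364/6+.41,150+367/6-.37),.071); t=np.radians(101.5); u=np.array([np.cos(t),np.sin(t)])
m=X[:2]+.04*u; print(X,"mid est",m,"off from mat",m-[.4329,.3732])
E
```

```text
[0.43780018 0.33231259 0.071     ] mid est [0.42982547 0.37150958] off from mat [-0.00307453 -0.00169042]
```

Estimated middle is 3.5 mm from the mat's centre. I lower it.

Call:
{"api": "jog_arm", "payload": {
  "rows": [
    {"xyz": [0.1, 0.3, 1], "fingers": 1.0, "delta_rot": [-0.2, 0.1, 0]},
    {"xyz": [0.1, 0.3, 1.9], "fingers": 1.0, "delta_rot": [-0.2, 0.1, 0]},
    {"xyz": [0.1, 0.3, 2.5], "fingers": 1.0, "delta_rot": [-0.2, 0.1, 0]},
    {"xyz": [0.1, 0.3, 2.9], "fingers": 1.0, "delta_rot": [-0.2, 0.1, 0]},
    {"xyz": [0.1, 0.3, 3.1], "fingers": 1.0, "delta_rot": [-0.2, 0.1, 0]}
  ]
}}

```text
clock: 25.27
tcp_pos: [0.4336, 0.3776, 0.0191]
orientation: [1.946, 2.466, -0.0]
contact_force: [0.6, -0.5, -3.1]
grip_width: 0.0445
```

```bash
python3 plan.py .432 .378 .0155 13.5
```

```text
t 25.27 p [0.4336 0.3776 0.0191] yaw 13.4 tilt 0.02 w 0.0445 F [ 0.6 -0.5 -3.1] q [-1.15  0.64  0.43  1.97 -0.44  0.63 -0.2 ]
-> (0.432, 0.378, 0.0155, 13.5) xyz [ 0.07 -0.15  0.36] rot [ 0.   0.  -0.1]
```

Call:
{"api": "jog_arm", "payload": {
  "rows": [
    {"xyz": [0, 0, 0.1], "fingers": 1.0, "delta_rot": [0, 0, 0]},
    {"xyz": [0, 0, 0.2], "fingers": 1.0, "delta_rot": [0, 0, 0]},
    {"xyz": [0, 0, 0.3], "fingers": 1.0, "delta_rot": [0, 0, 0]},
    {"xyz": [0, 0, 0.36], "fingers": 1.0, "delta_rot": [0, 0, 0]},
    {"xyz": [0, 0, 0.36], "fingers": 1.0, "delta_rot": [0, 0, 0]}
  ]
}}

```text
clock: 25.68
tcp_pos: [0.4337, 0.3778, 0.0157]
orientation: [1.946, 2.466, 0.0]
contact_force: [-0.7, 0.9, -2.9]
grip_width: 0.0449
```

```bash
python3 plan.py .432 .378 .0155 13.5
```

```text
t 25.68 p [0.4337 0.3778 0.0157] yaw 13.4 tilt 0.02 w 0.0449 F [-0.7  0.9 -2.9] q [-1.15  0.65  0.43  1.97 -0.45  0.62 -0.19]
-> (0.432, 0.378, 0.0155, 13.5) xyz [ 0.06 -0.16  0.02] rot [ 0.   0.  -0.1]
```

Call:
{"api": "jog_arm", "payload": {
  "rows": [
    {"xyz": [0, 0, 0.04], "fingers": 1.0, "delta_rot": [0, 0, 0]},
    {"xyz": [0, 0, 0.08], "fingers": 1.0, "delta_rot": [0, 0, 0]},
    {"xyz": [0, 0, 0.12], "fingers": 1.0, "delta_rot": [0, 0, 0]},
    {"xyz": [0, 0, 0.14], "fingers": 1.0, "delta_rot": [0, 0, 0]},
    {"xyz": [0, 0, 0.14], "fingers": 1.0, "delta_rot": [0, 0, 0]}
  ]
}}

```text
clock: 26.1
tcp_pos: [0.4337, 0.3778, 0.0155]
orientation: [-1.946, -2.466, -0.001]
contact_force: [-3.2, -1.3, 9.3]
grip_width: 0.0446
```

```bash
python3 plan.py .432 .378 .0155 13.5;python3 - <<'E'
from h import *
for n,(x,y,w,h,s) in dict(side=(170,160,70,60,10)).items():
    f=imaging.grab_frame(n); 
    c=cv2.resize(f[y:y+h,x:x+w],None,fx=s,fy=s,interpolation=cv2.INTER_CUBIC)
    cv2.imwrite(f"pics/{n}16.png",cv2.convertScaleAbs(c,alpha=1.4))
E
```

```text
t 26.1 p [0.4337 0.3778 0.0155] yaw 13.4 tilt 0.03 w 0.0446 F [-3.2 -1.3  9.3] q [-1.15  0.65  0.43  1.97 -0.45  0.62 -0.19]
-> (0.432, 0.378, 0.0155, 13.5) xyz [ 0.06 -0.16 -0.  ] rot [-0.  -0.  -0.1]
```

View pics/side16.png

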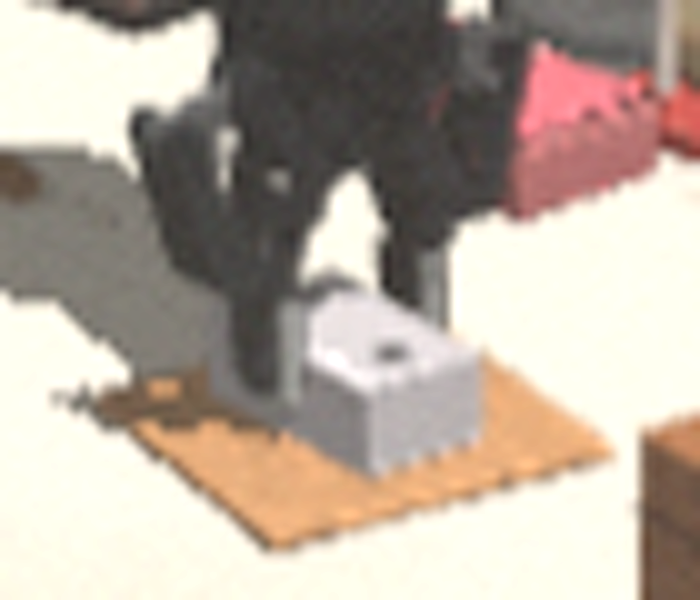

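The spacer rests flat on the mat (9 N contact; side crop (380,400)). I release and rise.

Call:
{"api": "jog_arm", "payload": {
  "rows": [
    {"xyz": [0, 0, -0.05], "fingers": 0.0, "delta_rot": [0, 0, 0]},
    {"xyz": [0, 0, -0.05], "fingers": 0.0, "delta_rot": [0, 0, 0]},
    {"xyz": [0, 0, -0.05], "fingers": 0.0, "delta_rot": [0, 0, 0]},
    {"xyz": [0, 0, -0.05], "fingers": 0.0, "delta_rot": [0, 0, 0]},
    {"xyz": [0, 0, -0.05], "fingers": 0.0, "delta_rot": [0, 0, 0]}
  ]
}}

```text
clock: 26.57
tcp_pos: [0.4338, 0.3779, 0.0159]
orientation: [-1.946, -2.466, -0.001]
contact_force: [-0.5, 0.2, -0.1]
grip_width: 0.0857
```

Call:
{"api": "jog_arm", "payload": {
  "rows": [
    {"xyz": [0, 0, -1], "fingers": 0.0, "delta_rot": [0, 0, 0]},
    {"xyz": [0, 0, -3], "fingers": 0.0, "delta_rot": [0, 0, 0]},
    {"xyz": [0, 0, -6], "fingers": 0.0, "delta_rot": [0, 0, 0]},
    {"xyz": [0, 0, -9], "fingers": 0.0, "delta_rot": [0, 0, 0]},
    {"xyz": [0, 0, -12], "fingers": 0.0, "delta_rot": [0, 0, 0]}
  ]
}}

```text
clock: 26.98
tcp_pos: [0.4338, 0.3774, 0.1376]
orientation: [-1.947, -2.466, -0.0]
contact_force: [0.3, 0.5, 0.2]
grip_width: 0.0853
```

Call:
{"api": "jog_arm", "payload": {
  "rows": [
    {"xyz": [3, -10, -3], "fingers": 0.0, "delta_rot": [0, 0, 0]},
    {"xyz": [-6, -10, -3], "fingers": 0.0, "delta_rot": [0, 0, 0]},
    {"xyz": [-12, -6, -3], "fingers": 0.0, "delta_rot": [0, 0, 0]},
    {"xyz": [-12, -6, -3], "fingers": 0.0, "delta_rot": [0, 0, 0]},
    {"xyz": [-12, -6, -3], "fingers": 0.0, "delta_rot": [0, 0, 0]}
  ]
}}

```text
clock: 27.4
tcp_pos: [0.4038, 0.2419, 0.1688]
orientation: [-1.952, -2.462, -0.001]
contact_force: [1.3, -0.5, -0.2]
grip_width: 0.0857
```

```bash
python3 plan.py .432 .378 .2 13.5;python3 - <<'E'
from h import *
for n,(x,y,w,h,s) in dict(side=(160,130,200,150,4),top=(130,60,200,170,4)).items():
    f=imaging.grab_frame(n); 
    c=cv2.resize(f[y:y+h,x:x+w],None,fx=s,fy=s,interpolation=cv2.INTER_CUBIC)
    if n=="top":
        for i in range(0,w,10): cv2.line(c,(i*s,0),(i*s,6),(0,0,255),1)
    cv2.imwrite(f"pics/{n}17.png",cv2.convertScaleAbs(c,alpha=1.2))
    for q in ("spacer_mid","cast","jar","mat","block_mid"):
        for d in imaging.tip_of(n,q)[:2]: print(n,q,round(d["conf"],2),np.round(d["position"],1),np.round(onz(n,d["position"],dict(spacer_mid=.021,block_mid=.0475).get(q,0)),3))
E
```

```text
t 27.4 p [0.4038 0.2419 0.1688] yaw 13.2 tilt 0.03 w 0.0857 F [ 1.3 -0.5 -0.2] q [-1.23  0.25  0.65  2.13 -0.21  0.82 -0.22]
-> (0.432, 0.378, 0.2, 13.5) xyz [12.61  5.85 -3.11] rot [ 0.  -0.  -0.3]
side spacer_mid 0.71 [304.  234.1] [0.579 0.043 0.021]
side spacer_mid 0.68 [205.  196.2] [0.436 0.375 0.021]
side cast 0.62 [267.6 183.7] [0.684 0.416 0.   ]
side jar 0.55 [326.5 209.5] [0.748 0.168 0.   ]
side mat 0.8 [208.1 202.3] [0.444 0.371 0.   ]
side block_mid 0.64 [245.8 221.2] [0.45  0.132 0.047]
top spacer_mid 0.77 [183.1 211.4] [0.437 0.38  0.021]
top spacer_mid 0.74 [165.1 285.4] [0.262 0.419 0.021]
top cast 0.85 [173.  112.7] [0.678 0.413 0.   ]
top cast 0.46 [286.7 207.5] [0.45  0.133 0.   ]
top jar 0.77 [276.   89.8] [0.739 0.161 0.   ]
top mat 0.74 [309.6 144.4] [0.604 0.078 0.   ]
top mat 0.62 [188.6 213.2] [0.433 0.369 0.   ]
top block_mid 0.78 [282.4 205.6] [0.453 0.147 0.048]
```

View pics/side17.png

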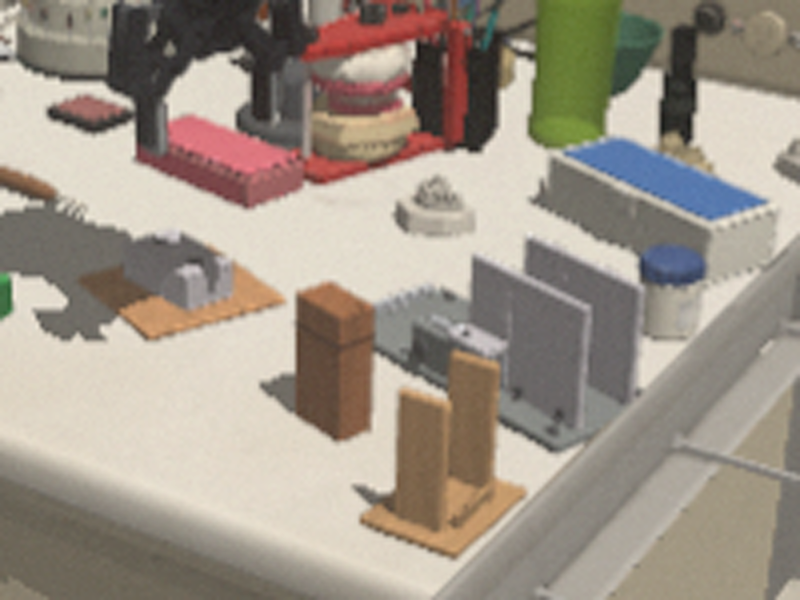

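View pics/top17.png

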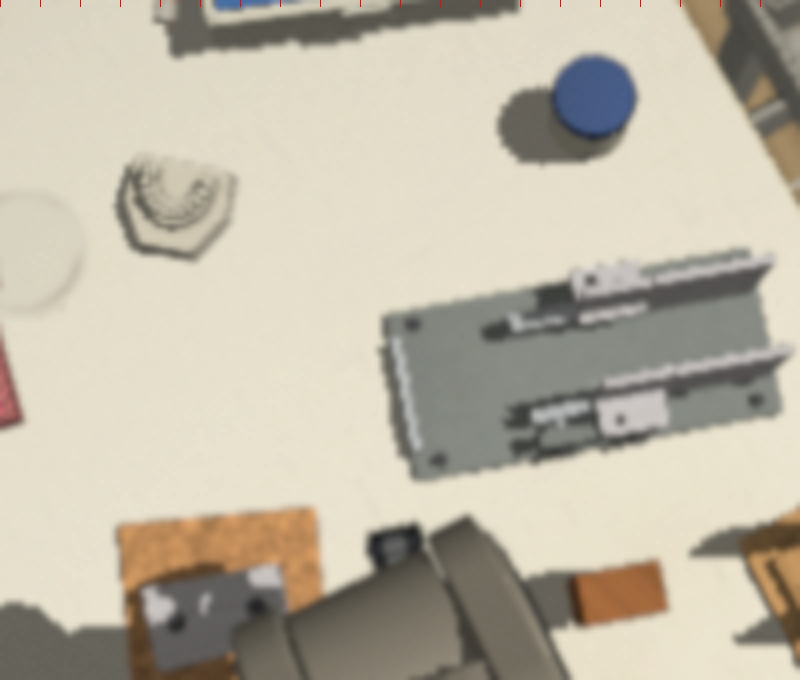

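The spacer lies flat at the middle of the mat: the networks give (0.437,0.380) and (0.436,0.375), against a mat centre of (0.433,0.373). The block stands upright at side crop (335,360), and the cast and jar are where they were. I let the arm come to rest and hand in.

Call:
{"api": "jog_arm", "payload": {
  "rows": [
    {"xyz": [0, 0, 0], "fingers": 0.0, "delta_rot": [0, 0, 0]},
    {"xyz": [0, 0, 0], "fingers": 0.0, "delta_rot": [0, 0, 0]},
    {"xyz": [0, 0, 0], "fingers": 0.0, "delta_rot": [0, 0, 0]},
    {"xyz": [0, 0, 0], "fingers": 0.0, "delta_rot": [0, 0, 0]},
    {"xyz": [0, 0, 0], "fingers": 0.0, "delta_rot": [0, 0, 0]}
  ]
}}

```text
clock: 28.42
tcp_pos: [0.403, 0.2471, 0.1674]
orientation: [-1.946, -2.467, 0.001]
contact_force: [0.3, -0.7, -0.4]
grip_width: 0.0854
```

```bash
python3 -c "
from h import *
print(r.hand_in())"
```

```text
the job is handed in; nothing more can be done
None
```

I completed all the steps and handed the job in at about 28 s of the 72 s. `hand_in` gives no verdict.

**What I did**
- I drew the block from its stand by its broad faces, stood it on the bare bench and let go, then took it again by its narrow faces.
- I lowered it into the well and found the centre line by touching both guard plates. The free play was 15.9 mm (16 expected).
- I pushed the spacer about 58 mm along with the block; the highest force read while pushing was about 11.5 N.
- I stood the block back on the bench, gripped the spacer in the open bay, and laid it on the mat.

**Last checks**
- **Spacer:** it looks flat on the mat. Both cameras put its middle within about 8 mm of the mat's centre (25 mm allowed).
- **Block:** it stands upright and released on the bench.
- **Cast and jar:** top-camera positions are within about 4 mm of the first reading. The side camera shows up to about 23 mm for the cast and 18 mm for the jar. I take that as detection noise, since both sit where they were in the pictures.
- **Robot:** the arm hangs clear with the gripper open and about zero force.

**Disagreements**
- The two cameras differed by about 4 mm on the block's sideways place over the well, which is why I touched the plates.
- In the last pictures the networks also gave false hits: a spacer in the well, a cast at the block, and a mat in the clamp. They also reported the green look-alike as a spacer. I rejected all of these by eye.

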